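# Book a ring into its bin with the bar-code scanner

### The job

Book the steel ring into stock: draw the yellow scanner out of its bench holster, point it at the bar-code label on the job card that the ring lies on, square to it from about 10 cm, and hold it steady there for a second. Then turn it to the slanted label on the front of the blue bin that holds the steel rings, again square to it from about 10 cm, and finish there, still holding the scanner raised, steady and aimed at that label. Do not knock the scanner against the bench, the bins or the things lying there, and leave those where they are.

Things in the scene. Friction and masses are not known exactly. Their poses are not given: they have to be found in the camera images.
- scanner: pistol-grip scanner, 0.2 to 0.4 kg, reads by itself. Origin: centre of the window in its nose; the beam goes along -z, z points back along the 115 mm head. At the start nose down in the holster, z up. Black nose (z 0 to 45 mm) 44 x 56 mm (x, y), then yellow part (z 45 to 115) 42 x 46 mm with flat sides. Black handle, 30 mm wide, towards -x
- scanner_grip (a point): point in the middle of the scanner's yellow part, on the head's axis 88 mm behind the window (0, 0, +88 mm in its frame): grip here from behind the head, fingers along -z, closing across the scanner's y (46 mm wide). The handle leaves the head at this height and rises 10 deg towards its end at x = -134, z = 109 mm (34 mm thick)
- holster: fixed black holster on a steel foot 150 x 120 x 10 mm. Origin: underside of the foot, under the cup's axis; axes as the holstered scanner's. Cup open at the top, rim 70 mm and floor 25 mm above the bench (45 deep), 3 mm play round the nose. Padded post at x = -75 mm, 106 high, props the handle. The scanner lifts straight out, no latch
- job_card: fixed flat job-card board, 180 mm (x) by 125 (y), 4 mm thick, paper on it. Origin: centre of its underside, z up
- card_label: label of the job card, flat, facing up, 5 mm above the bench, centre 44 mm along +x of the card's centre: white label 80 x 45 mm with a black bar code. Origin: centre of the label's face; z points straight out of the face, y along its 80 mm, x along its 45 mm
- ring: turned steel ring lying on the job card, outer diameter 72, bore 46, height 24 mm. Origin: centre of its underside
- ring_bin: blue picking bin, 200 mm deep (x), 135 wide (y), 120 high at the back, 70 at the front, steel rings (seen as rings with open bores) inside. Origin: underside of its front wall, in the middle, on the riser 50 mm above the bench; the bin lies to +x, a slanted label holder reaches 40 mm out to -x. Fixed; its place in the row of three changes
- ring_label: label on the front of the bin of rings, 102 mm above the bench, slanted: its face looks 45 deg upwards and outwards from the bin's front, towards the robot's side of the bench: white label 80 x 45 mm with a black bar code. Origin: centre of the label's face; z points straight out of the face, y along its 80 mm, x along its 45 mm
- bar_bin: blue picking bin, 200 mm deep (x), 135 wide (y), 120 high at the back, 70 at the front, round bars lying lengthwise inside. Origin: underside of its front wall, in the middle, on the riser 50 mm above the bench; the bin lies to +x, a slanted label holder reaches 40 mm out to -x. Fixed; its place in the row of three changes
- block_bin: blue picking bin, 200 mm deep (x), 135 wide (y), 120 high at the back, 70 at the front, square blocks inside. Origin: underside of its front wall, in the middle, on the riser 50 mm above the bench; the bin lies to +x, a slanted label holder reaches 40 mm out to -x. Fixed; its place in the row of three changes
- v_block: dark steel V-block, 70 x 50 mm, 45 high, loose. Origin: centre of its underside
- slug: upright steel round slug, diameter 40, 50 mm high, loose. Origin: centre of its underside
- caliper: caliper lying flat, 200 mm long along x, loose. Origin: underside, middle of the beam
- spray_can: standing spray can, diameter 58, 170 mm high, loose. Origin: centre of its underside
- tape: roll of brown tape lying flat, diameter 90, 48 mm high, loose. Origin: centre of its underside
- riser: fixed low steel stand under the three bins, white top 310 (x) by 720 mm (y), 50 mm high. Origin: on the bench under its middle
- table: the bench; its top is at height 0
Things that resemble listed ones, but are neither listed nor needed, are in the scene too. There is more than one size of the job_card; the job needs the middle-sized.

How it is judged:
By the outcome, as a careful person would: the job done as asked, in the order asked, and still so for the second after the job is handed in, while the arm keeps its last pose, push and grip.
It also fails if it takes over 48 s, if anything falls off the work surface, if the arm or the gripper's body presses on something with over 40 N, if the wrist force passes 120 N, or if a joint passes its speed limit or range.

### The arm

A 6-joint arm with a two-finger parallel gripper is mounted at the origin on the work surface. World frame = base frame: x ahead of the robot, y to its left, z up, the work surface at z = 0. Lengths are in m, angles in rad, forces in N, time in s.
With the tool pointing down it reaches from about 0.35 to 0.8 m from the base axis. Payload 7.3 kg.
Tool frame: the origin (TCP) lies between the finger pads; the fingertips stand manip.tip_extent ahead of it and the grasp point (between the pads) lies 3 mm ahead of it (manip.tip_extent is the distance from the TCP to the fingertips, in m); z points along the fingers, y is the line along which they close (so a half turn about z gives the same grasp; the last joint's range is limited). The gripper opens to 85 mm and grips with 20 to 120 N. Pads are 22 mm wide; open, the fingers measure 114 mm over their backs; the gripper's body (76 mm by 85 mm) begins 54 mm behind the grasp point. The pads swing forward as they close: fully open they stand 13 mm farther back than shut.
Start: joints at [-1.405, 0.342, 1.524, -0, 1.275, -0.146], TCP at [0.161, -0.5, 0.253] pointing down, gripper open.
Joint ranges: [-2.53, 2.53], [-0.77, 2.02], [0.04, 2.7], [-1, 4.14], [0.28, 2.66], [-3.11, 3.11]. Speed limits (rad/s): [2.57, 2.57, 3.14, 3.14, 3.14, 3.14].

### API

Orientations are given as a unit quaternion [w, x, y, z].
In Python, from cell import readout, vision, order, manip gives the robot as it stands.
- The arm moves only by the tool play_rows, never from a script. Its argument "deltas" is a list of rows, each a list of 4 numbers: the shift along the tool's x, y, z normalised to -1 to 1, where 1 is 0.5 m, then the turn about the tool's z normalised to -1 to 1, where 1 is 360 degrees. In form: [[tx, ty, tz, spin], ...]. A call has 1 to 5 rows; each row is the pose to reach, as a shift and turn from the pose commanded when the call began, along the tool's axes at that moment, turning the shorter way round; what a row does not reach only later rows make up. A row lasts 1/12 s, in which the tool goes at most 41.7 mm and 7.16 degrees, less where a joint would pass 70% of its speed; a pose out of reach is approached as far as the arm can. A call with a number of a shift or a turn outside -1 to 1 is refused whole. A call with a gripper value outside its range is refused whole. "grip" is the finger opening in mm, from 0 to 85.4, set as the call begins (left out, the last holds). The fingers move at their own pace and stop on an object; "force" is the grip in N (left out, the last holds). Time passes only in rows, so rows that repeat a pose let the fingers close. It gives the time, the measured TCP pose, the force, the opening and the grip force at its end, in the units of the state.
- readout.state(): the state, without advancing time (a new reading comes with each control period).
- vision.read_camera(name): name is "scene" or "top"; returns a dict with "frame" (400x640x3 uint8, red, green, blue), "mtx" (3x3 intrinsics, pixels), "dist" ([k1, k2, p1, p2, k3] as OpenCV has them; the pictures are not rectified), "world_from_camera" (4x4, takes a point from camera to world coordinates). Camera axes: x right, y up, looking along -z (the intrinsics and any distortion apply to the point x, -y, -z); pixel columns grow to the right and rows downward; lengths in m; the calibration is good to about 2 mm. A picture is of the moment at which its call begins. There is no depth.
- order.sign_off(): hands the job in; it is judged then, once.
The state is a dict: "t": time; "qpos": joint angles; "qvel": joint speeds; "effort": joint torques, N m; "tcp_pos": TCP position; "tool_rot": TCP orientation; "wrist_force": force on the tool from outside, world axes, zero at the start; "ft_torque": the same for the moment, N m; "width": finger opening in m; "grasp_force": force on a finger pad.
Only numpy, scipy, OpenCV 4.12 (cv2) and the standard library are available. Lean on these libraries where they do the work, as an engineer would, in place of code of your own. Each camera call takes 0.05 s, during which the arm holds its last target. There are 200 camera calls.

## Working session

There is one attempt and no reset: what is moved stays moved. The work goes in short steps, Python scripts to look and compute and a tool call to move; the robot and the scene stay as the last step left them, time stands still between calls to the robot, and variables do not carry over. Pictures are saved under pics/ and viewed, at most 10 in all, crops included, and the job is handed in when it is done.

Besides the shell and the picture viewer there is one more tool, called after ">>>" as name([rows], argument=value, ...), one row to a line, values as JSON. play_rows: Moves the arm, as the interface text tells. Scaled input: -1 to 1 covers 0.5 m each way for a shift and 360 degrees each way for a turn. Its arguments: {"type":"object","properties":{"deltas":{"type":"array","items":{"type":"array","items":{"type":"number","minimum":-1,"maximum":1}}},"grip":{"type":"number"},"force":{"type":"number"}},"required":["deltas"]}

```bash
ls; mkdir -p pics; python3 - <<'E'
from cell import readout, vision, order, manip
import cv2
print(readout.state()); print({k:getattr(manip,k) for k in dir(manip) if k[0]!='_'}); print([ [k for k in dir(o) if k[0]!='_'] for o in (readout,vision,order)])
for n in("scene","top"):
    c=vision.read_camera(n); cv2.imwrite(f"pics/{n}0.png",c["frame"][:,:,::-1]); print(n,c["mtx"],c["dist"],c["world_from_camera"])
E
```

```text
pics
{'t': 0.0, 'qpos': array([-1.40501735e+00,  3.42718664e-01,  1.52504248e+00,  1.83971133e-05,
        1.27538486e+00, -1.46027162e-01]), 'qvel': array([-0.00033229, -0.00050711, -0.00060136,  0.00114865,  0.00055073,
        0.00066303]), 'effort': array([ 1.57325949e-04, -4.33669674e+01, -2.46011835e+01, -1.21360695e-04,
        7.86508812e-03,  4.20637861e-06]), 'tcp_pos': array([ 0.16100879, -0.49930859,  0.25261915]), 'tool_rot': array([-7.76724047e-04,  9.87871831e-01,  1.55269580e-01,  1.12733995e-06]), 'wrist_force': array([-0.77938967, -0.77470105, -0.53315967]), 'ft_torque': array([-0.06584173, -0.00527988, -0.02361472]), 'grasp_force': 0.0, 'width': 0.08552211791299665}
{'MotionError': <class 'cell.MotionError'>, 'tip_extent': 0.022}
[['state'], ['read_camera'], ['sign_off']]
scene [[433.26107024   0.         314.26896973]
 [  0.         433.26107024 198.53600257]
 [  0.           0.           1.        ]] [-0.0514157  0.         0.         0.         0.       ] [[ 0.26081471 -0.74131517  0.61840723  1.36369432]
 [ 0.96532777  0.20747249 -0.15842179 -0.25705924]
 [-0.01086201  0.63828441  0.769724    1.13770264]
 [ 0.          0.          0.          1.        ]]
top [[495.27213446   0.         321.27788994]
 [  0.         495.27213446 200.31204614]
 [  0.           0.           1.        ]] [-0.08284653  0.          0.          0.          0.        ] [[ 0.02016479  0.99022801 -0.13799231  0.25742403]
 [-0.99976394  0.02108799  0.00523134 -0.0330893 ]
 [ 0.0080902   0.13785425  0.99041948  1.99693244]
 [ 0.          0.          0.          1.        ]]
```

View pics/scene0.png

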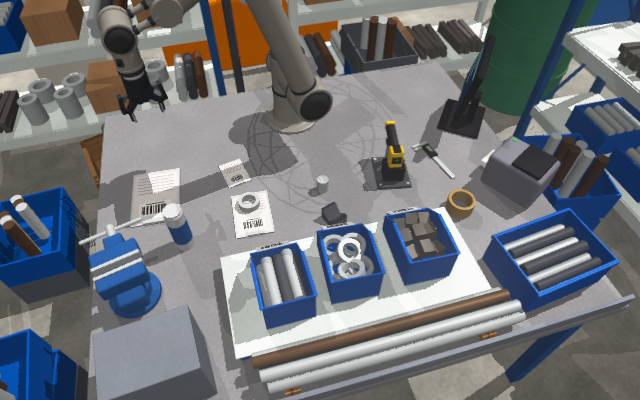

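View pics/top0.png

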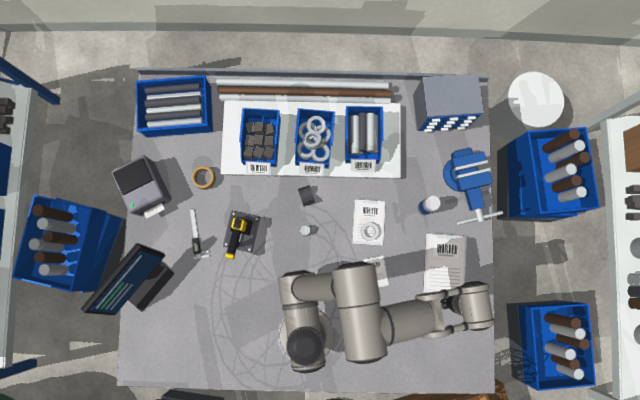

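The scene picture shows the yellow scanner at (393,155), with the rings bin in the middle of the row at (350,260). The top picture shows the scanner at (239,228), the ring on the mid-sized card at (369,222) and the rings bin label at (312,168).

What could be mistaken for what I want (top pixels):
- **Cards:** small (375,272), large (444,260), and the middle-sized one with the ring (369,222), which I choose.
- **Bins:** blocks (259,140), bars (364,135), and rings (315,137), which I choose. The bar bins at the edge of the bench and on the racks are lookalikes.
- **Scanner:** only one is in the holster (239,228). The grey device at (140,185) is not it.

Next is one close composite crop.

```bash
cat > h.py <<'E'
import cv2,numpy as np
from cell import readout,vision
def ray(c,uv):
    uv=np.array(uv,float).reshape(-1,1,2)
    p=cv2.undistortPoints(uv,c["mtx"],np.array(c["dist"]))[:,0]
    T=c["world_from_camera"]; d=np.c_[p[:,0],-p[:,1],-np.ones(len(p))]@T[:3,:3].T
    return T[:3,3],d
def plane(c,uv,z):
    o,d=ray(c,uv); return o+d*((z-o[2])/d[:,2])[:,None]
def tri(c1,u1,c2,u2):
    o1,d1=ray(c1,u1);o2,d2=ray(c2,u2);out=[]
    for a,b in zip(d1,d2):
        s=np.linalg.lstsq(np.c_[a,-b],o2-o1,rcond=None)[0]
        p,q=o1+a*s[0],o2+b*s[1]; out.append((*(p+q)/2,np.linalg.norm(p-q)))
    return np.array(out)
E
python3 - <<'E'
from h import *
S=vision.read_camera("scene");T=vision.read_camera("top")
np.savez("cams.npz",s=S["frame"],t=T["frame"])
def cr(c,x,y,w,h,k): return cv2.resize(c["frame"][y:y+h,x:x+w],(w*k,h*k),interpolation=cv2.INTER_CUBIC)
a=np.zeros((600,800,3),np.uint8)
a[0:300,0:400]=cr(T,210,200,80,60,5); a[0:300,400:800]=cr(S,360,115,80,60,5)
a[300:600,0:400]=cr(T,340,190,80,60,5); a[300:600,400:800]=cr(T,280,130,80,60,5)
cv2.imwrite("pics/c1.png",a[:,:,::-1])
E
```

```text
(no output)
```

View pics/c1.png

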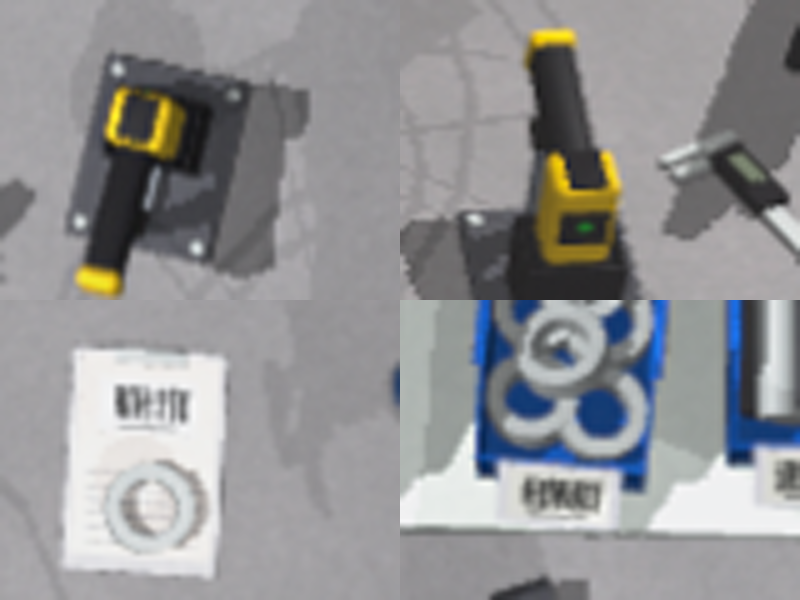

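```bash
python3 - <<'E'
from h import *
np.set_printoptions(precision=4,suppress=True)
T=vision.read_camera("top");S=vision.read_camera("scene")
P=lambda pts,ox,oy,cx,cy:[((x-ox)/5+cx-.4,(y-oy)/5+cy-.4) for x,y in pts]
b=plane(T,P([(118,68),(235,95),(197,247),(80,220)],0,0,210,200),.011)
print("bolts",b,b.mean(0)); e=b[0]+b[1]-b[2]-b[3]; f=b[0]+b[3]-b[1]-b[2]
print("yaw foot",np.degrees([np.arctan2(e[1],e[0]),np.arctan2(-f[0],f[1])]),np.linalg.norm(e)/2,np.linalg.norm(f)/2)
h=plane(T,P([(139,118)],0,0,210,200),.14);k=plane(T,P([(100,280)],0,0,210,200),.134+.017)
print("head",h,"hend",k,np.degrees(np.arctan2(*(h-k)[0][1::-1])),np.linalg.norm(h-k))
c=plane(T,P([(75,347),(228,352),(213,578),(63,570)],0,300,340,190),.004)
print("card",c,c.mean(0)); d=c[0]+c[1]-c[2]-c[3];print(np.degrees(np.arctan2(d[1],d[0])),np.linalg.norm(d)/2)
u=d/np.linalg.norm(d);print("lab",c.mean(0)+.044*u, plane(T,P([(151,405)],0,300,340,190),.005))
l=plane(T,P([(500,458),(622,470),(617,527),(500,517)],400,300,280,130),.102)
lz=[plane(T,P([p],400,300,280,130),z)[0] for p,z in [((500,458),.118),((622,470),.118),((617,527),.086),((500,517),.086)]]
lz=np.array(lz);print("ringlab",l.mean(0),lz,lz.mean(0))
# riser/bin row direction: yellow masks of scene
for n,C in(("T",T),("S",S)):
    m=cv2.inRange(cv2.cvtColor(C["frame"],cv2.COLOR_RGB2HSV),(20,150,90),(35,255,255))
    N,_,st,ce=cv2.connectedComponentsWithStats(m)
    print(n,[(st[i],ce[i]) for i in range(1,N) if st[i,4]>8])
E
```

```text
bolts [[0.474  0.311  0.011 ]
 [0.4542 0.2155 0.011 ]
 [0.3314 0.2415 0.011 ]
 [0.3508 0.3363 0.011 ]] [0.4026 0.2761 0.011 ]
yaw foot [-11.7739 -11.6367] 0.12563250013092545 0.09719886935035389
head [[0.4224 0.2712 0.14  ]] hend [[0.3001 0.2934 0.151 ]] -10.320584380276637 0.12484488683823158
card [[ 0.5434 -0.179   0.004 ]
 [ 0.5419 -0.3039  0.004 ]
 [ 0.358  -0.2924  0.004 ]
 [ 0.3621 -0.1714  0.004 ]] [ 0.4513 -0.2367  0.004 ]
-2.9956415829923086 0.18285837252048442
lab [ 0.4953 -0.239   0.004 ] [[ 0.497  -0.2412  0.005 ]]
ringlab [ 0.6471 -0.0026  0.102 ] [[ 0.6704  0.044   0.118 ]
 [ 0.6629 -0.0507  0.118 ]
 [ 0.6241 -0.0479  0.086 ]
 [ 0.6301  0.0441  0.086 ]] [ 0.6469 -0.0026  0.102 ]
T [(array([231, 217,  16,  14,  97], dtype=int32), array([239.0206, 224.6907])), (array([226, 253,   8,   6,  37], dtype=int32), array([229.5946, 255.5676]))]
S [(array([386, 121,   9,   4,  28], dtype=int32), array([389.6786, 122.2857])), (array([387, 145,  17,  23, 186], dtype=int32), array([393.9839, 156.5   ]))]
```

The composite shows the scanner in the holster (yaw about -12°, handle towards the robot), the ring on the middle card below its bar code, and the rings bin label. Moves carry no tilt, but the bin label needs 45°. So I'll first check, in free air, what happens at the edge of reach.

>>> play_rows([
  [0,0.6,-0.3,0],
  [0,0.6,-0.3,0],
  [0,0.6,-0.3,0],
  [0,0.6,-0.3,0],
  [0,0.6,-0.3,0],
])

```text
t: 0.72
tcp_pos: [0.217, -0.6732, 0.345]
tool_rot: [0.001, 0.988, 0.155, 0.0]
wrist_force: [0.0, -1.9, 0.1]
width: 0.0857
grasp_force: 0.0
```

>>> play_rows([
  [0,0.6,-0.3,0],
  [0,0.6,-0.3,0],
  [0,0.6,-0.3,0],
  [0,0.6,-0.3,0],
  [0,0.6,-0.3,0],
])

```text
t: 1.13
tcp_pos: [0.2382, -0.741, 0.366]
tool_rot: [0.005, 0.988, 0.155, 0.002]
wrist_force: [-0.1, 0.4, -2.7]
width: 0.085
grasp_force: 0.0
```

>>> play_rows([
  [0,1,0,0],
  [0,1,0,0],
  [0,1,0,0],
  [0,1,0,0],
  [0,1,0,0],
])

```text
t: 1.55
tcp_pos: [0.2517, -0.7827, 0.3094]
tool_rot: [0.029, 0.987, 0.155, 0.005]
wrist_force: [-0.0, -0.8, 0.0]
width: 0.0854
grasp_force: 0.0
```

```bash
python3 - <<'E'
from cell import readout
s=readout.state();print(s["qpos"],s["tcp_pos"],s["tool_rot"],s["qvel"])
E
```

```text
[-1.35466429  1.06220762  0.03695042  0.00605123  1.98376306 -0.09319425] [ 0.25173197 -0.78273275  0.30944402] [0.02910806 0.98743434 0.15525986 0.00453112] [ 7.70897919e-03  1.57576959e-01 -2.73119092e-03  8.98240058e-05
 -1.62513088e-01  5.23954091e-03]
```

>>> play_rows([
  [0,1,-0.3,0],
  [0,1,-0.3,0],
  [0,1,-0.3,0],
  [0,1,-0.3,0],
  [0,1,-0.3,0],
])

```text
t: 1.97
tcp_pos: [0.2559, -0.7955, 0.3016]
tool_rot: [0.045, 0.987, 0.155, 0.007]
wrist_force: [-1.0, 0.3, -0.6]
width: 0.0853
grasp_force: 0.0
```

>>> play_rows([
  [0,1,-0.3,0],
  [0,1,-0.3,0],
  [0,1,-0.3,0],
  [0,1,-0.3,0],
  [0,1,-0.3,0],
])

```text
t: 2.38
tcp_pos: [0.2594, -0.8061, 0.298]
tool_rot: [0.061, 0.986, 0.155, 0.009]
wrist_force: [0.2, 0.6, 0.1]
width: 0.0854
grasp_force: 0.0
```

```bash
python3 - <<'E'
from cell import readout
s=readout.state();print(s["qpos"],s["tcp_pos"],s["tool_rot"],s["qvel"])
E
```

```text
[-1.35374678  1.07843442  0.03716798  0.0121637   1.90351529 -0.09008079] [ 0.25943389 -0.80611172  0.29800776] [0.06071852 0.98600432 0.15497977 0.00948713] [ 0.00015031  0.01669461  0.00184322  0.00044899 -0.01808697  0.00032558]
```

The tilt grows at the edge of reach. Next I check whether it stays when the arm comes back in.

>>> play_rows([
  [0,-0.1,-0.05,0],
  [0,-0.2,-0.1,0],
  [0,-0.2,-0.1,0],
  [0,-0.2,-0.1,0],
  [0,-0.2,-0.1,0],
])

```text
t: 2.8
tcp_pos: [0.2257, -0.6988, 0.3363]
tool_rot: [0.057, 0.986, 0.155, 0.009]
wrist_force: [0.2, 0.3, -0.7]
width: 0.085
grasp_force: 0.0
```

```bash
python3 - <<'E'
from cell import readout
s=readout.state();print(s["qpos"],s["tcp_pos"],s["tool_rot"],s["qvel"])
E
```

```text
[-1.36785925  0.66922934  0.76407956  0.01314504  1.59317808 -0.10815046] [ 0.22569424 -0.69875526  0.33633131] [0.05714486 0.98618911 0.15517596 0.00926917] [ 1.43310733e-04  1.18535913e-01 -2.79055235e-01  6.58068093e-03
  1.86745006e-02  7.51137421e-03]
```

Tilt persists, so it can be built up deliberately: pushing outward at full reach tilts the tool outward. I'll undo this small tilt at the inner limit before gripping.

>>> play_rows([
  [0,-1,0,0],
  [0,-1,0,0],
  [0,-1,0,0],
  [0,-1,0,0],
  [0,-1,0,0],
])

```text
t: 3.22
tcp_pos: [0.1637, -0.509, 0.3098]
tool_rot: [0.061, 0.986, 0.155, 0.01]
wrist_force: [0.3, -0.1, 1.8]
width: 0.0854
grasp_force: 0.0
```

>>> play_rows([
  [0,-1,0,0],
  [0,-1,0,0],
  [0,-1,0,0],
  [0,-1,0,0],
  [0,-1,0,0],
])

```text
t: 3.63
tcp_pos: [0.1005, -0.3124, 0.2842]
tool_rot: [0.061, 0.986, 0.155, 0.009]
wrist_force: [-0.5, -0.3, 0.2]
width: 0.0856
grasp_force: 0.0
```

```bash
python3 - <<'E'
from cell import readout
s=readout.state();print(s["qpos"],s["tcp_pos"],s["tool_rot"],s["qvel"])
E
```

```text
[-1.52388312 -0.1376979   1.99194067  0.03487595  1.16777419 -0.27708073] [ 0.10051151 -0.31241489  0.28424086] [0.06123347 0.98594049 0.15518533 0.00945109] [-0.40738987 -1.01174395  1.02699449  0.05101915 -0.0155661  -0.42459499]
```

>>> play_rows([
  [0,-0.3,0,0],
  [0,-0.3,0,0],
  [0,-0.3,0,0],
  [0,-0.3,0,0],
])

```text
t: 3.97
tcp_pos: [0.0555, -0.1693, 0.2649]
tool_rot: [0.061, 0.986, 0.156, 0.009]
wrist_force: [-0.5, 0.0, 0.3]
width: 0.0853
grasp_force: 0.0
```

```bash
python3 - <<'E'
from cell import readout
s=readout.state();print(s["qpos"],s["tcp_pos"],s["tool_rot"],s["qvel"])
E
```

```text
[-1.81841258 -0.50656373  2.25070392  0.06756807  1.29401575 -0.57659368] [ 0.0555369  -0.16927843  0.26494266] [0.06052837 0.98585533 0.15599941 0.00947503] [-1.07212319 -0.83667619  0.36677599  0.11235833  0.47874844 -1.04062041]
```

```bash
cat >> h.py <<'E'
from scipy.spatial.transform import Rotation as Ro
def R():
    s=readout.state();q=s["tool_rot"];return Ro.from_quat(np.r_[q[1:],q[0]]),s["tcp_pos"],s
def tl(d,r=None): return np.round((r or R()[0]).inv().apply(d)/.5,3)
def rep():
    r,p,s=R();z=r.apply([0,0,1]);x=r.apply([1,0,0])
    print("t",s["t"],"p",p.round(4),"tilt",np.degrees(np.arcsin(z[:2])).round(2),"tot",np.degrees(np.arccos(-z[2])).round(2),"az x",np.degrees(np.arctan2(x[1],x[0])).round(2),"q",s["qpos"].round(3),"F",s["wrist_force"].round(1),"w",round(s["width"],4))
E
python3 - <<'E'
from h import *
rep()
for d in [(.2,0,.05),(.1,.18,.03),(.05,.2,.03),(.07,.19,.04),(.35,.35,0)]: print(d,list(tl(d)))
E
```

```text
t 3.9667 p [ 0.0555 -0.1693  0.2649] tilt [ 2.15 -6.68] tot 7.02 az x 17.98 q [-1.818 -0.507  2.251  0.068  1.294 -0.577] F [-0.5  0.   0.3] w 0.0853
(0.2, 0, 0.05) [np.float64(0.38), np.float64(0.135), np.float64(-0.084)]
(0.1, 0.18, 0.03) [np.float64(0.301), np.float64(-0.271), np.float64(-0.094)]
(0.05, 0.2, 0.03) [np.float64(0.219), np.float64(-0.34), np.float64(-0.102)]
(0.07, 0.19, 0.04) [np.float64(0.25), np.float64(-0.306), np.float64(-0.118)]
(0.35, 0.35, 0) [np.float64(0.882), np.float64(-0.446), np.float64(-0.055)]
```

>>> play_rows([
  [0.38,0.135,-0.084,0],
  [0.38,0.135,-0.084,0],
  [0.38,0.135,-0.084,0],
  [0.38,0.135,-0.084,0],
  [0.38,0.135,-0.084,0],
])

```text
t: 4.38
tcp_pos: [0.1773, -0.1758, 0.2982]
tool_rot: [0.062, 0.986, 0.154, 0.01]
wrist_force: [-0.4, -1.1, -0.1]
width: 0.0854
grasp_force: 0.0
```

>>> play_rows([
  [0.3,-0.27,-0.094,0],
  [0.3,-0.27,-0.094,0],
  [0.3,-0.27,-0.094,0],
  [0.3,-0.27,-0.094,0],
  [0.3,-0.27,-0.094,0],
])

```text
t: 4.8
tcp_pos: [0.2576, -0.0327, 0.3221]
tool_rot: [0.061, 0.986, 0.155, 0.01]
wrist_force: [0.1, -0.9, 0.1]
width: 0.0855
grasp_force: 0.0
```

>>> play_rows([
  [0.22,-0.34,-0.1,0],
  [0.22,-0.34,-0.1,0],
  [0.22,-0.34,-0.1,0],
  [0.22,-0.34,-0.1,0],
  [0.22,-0.34,-0.1,0],
])

```text
t: 5.22
tcp_pos: [0.3061, 0.1607, 0.3498]
tool_rot: [0.061, 0.986, 0.155, 0.01]
wrist_force: [1.1, 0.0, 0.5]
width: 0.0852
grasp_force: 0.0
```

>>> play_rows([
  [0.25,-0.31,-0.12,0],
  [0.25,-0.31,-0.12,0],
  [0.25,-0.31,-0.12,0],
  [0.25,-0.31,-0.12,0],
  [0.25,-0.31,-0.12,0],
])

```text
t: 5.63
tcp_pos: [0.3759, 0.3522, 0.3901]
tool_rot: [0.06, 0.986, 0.155, 0.01]
wrist_force: [1.1, -1.1, 0.8]
width: 0.0855
grasp_force: 0.0
```

>>> play_rows([
  [0.88,-0.45,-0.05,0],
  [0.88,-0.45,-0.05,0],
  [0.88,-0.45,-0.05,0],
  [0.88,-0.45,-0.05,0],
  [0.88,-0.45,-0.05,0],
])

```text
t: 6.05
tcp_pos: [0.5148, 0.4894, 0.3883]
tool_rot: [0.061, 0.986, 0.155, 0.009]
wrist_force: [1.2, 1.8, 1.5]
width: 0.0855
grasp_force: 0.0
```

```bash
python3 - <<'E'
from h import *
rep()
p=R()[1]; a=p[:2]/np.linalg.norm(p[:2]);print(a,tl(np.r_[a*.45,0]))
E
```

```text
t 6.05 p [0.5148 0.4894 0.3883] tilt [ 2.12 -6.71] tot 7.04 az x 17.89 q [ 0.699  0.766  0.446 -0.123  1.974  1.912] F [1.2 1.8 1.5] w 0.0855
[0.72476355 0.68899767] [ 0.811 -0.387 -0.048]
```

>>> play_rows([
  [0.81,-0.39,-0.05,0],
  [0.81,-0.39,-0.05,0],
  [0.81,-0.39,-0.05,0],
  [0.81,-0.39,-0.05,0],
  [0.81,-0.39,-0.05,0],
])

```text
t: 6.47
tcp_pos: [0.5702, 0.5368, 0.3381]
tool_rot: [0.054, 0.986, 0.156, 0.02]
wrist_force: [-0.2, 0.2, -0.1]
width: 0.0855
grasp_force: 0.0
```

>>> play_rows([
  [0.81,-0.39,-0.05,0],
  [0.81,-0.39,-0.05,0],
])

```text
t: 6.63
tcp_pos: [0.5864, 0.5503, 0.3159]
tool_rot: [0.044, 0.986, 0.156, 0.035]
wrist_force: [-0.0, -0.5, -0.1]
width: 0.0854
grasp_force: 0.0
```

>>> play_rows([
  [0.81,-0.39,-0.05,0],
  [0.81,-0.39,-0.05,0],
])

```text
t: 6.8
tcp_pos: [0.601, 0.5624, 0.293]
tool_rot: [0.036, 0.986, 0.157, 0.046]
wrist_force: [-0.5, 0.3, -0.5]
width: 0.0854
grasp_force: 0.0
```

```bash
python3 - <<'E'
from h import *
rep()
p=R()[1]; a=p[:2]/np.linalg.norm(p[:2]);print(a,tl(np.r_[a*.45,0]))
E
```

```text
t 6.8 p [0.601  0.5624 0.293 ] tilt [ 5.89 -3.29] tot 6.75 az x 18.32 q [ 0.698  1.085  0.036 -0.12   1.976  1.903] F [-0.5  0.3 -0.5] w 0.0854
[0.7301513  0.68328551] [ 0.815 -0.381  0.032]
```

>>> play_rows([
  [0.8,-0.38,-0.05,0],
  [0.8,-0.38,-0.05,0],
])

```text
t: 6.97
tcp_pos: [0.6142, 0.5732, 0.2732]
tool_rot: [0.028, 0.985, 0.158, 0.058]
wrist_force: [-0.0, 0.2, -0.0]
width: 0.0856
grasp_force: 0.0
```

>>> play_rows([
  [0.8,-0.38,-0.05,0],
])

```text
t: 7.05
tcp_pos: [0.622, 0.5799, 0.2649]
tool_rot: [0.022, 0.985, 0.159, 0.068]
wrist_force: [0.6, -0.6, -0.5]
width: 0.0854
grasp_force: 0.0
```

```bash
python3 - <<'E'
from h import *
rep();r,p,s=R()
z=r.apply([0,0,1]); print("lat",np.degrees(z[0]*.203+z[1]*.979))
th=np.radians(-11.7)
sy=np.array([-np.sin(th),np.cos(th),0]); # spin so tool y || -sy (tool x along scanner x)
ty=r.inv().apply(-sy); print("spin deg",np.degrees(np.arctan2(-ty[0],ty[1])))
G=np.array([.4224,.2712,.113])
print(tl(G+[0,0,.1]-p), tl(np.array([-.1,-.1,.02])))
E
```

```text
t 7.05 p [0.622  0.5799 0.2649] tilt [ 8.06 -1.26] tot 8.16 az x 18.54 q [ 0.697  1.12   0.037 -0.113  1.889  1.908] F [ 0.6 -0.6 -0.5] w 0.0854
lat 0.3983777820653168
spin deg 29.976822647580693
[-0.583  0.455  0.06 ] [-0.246  0.13  -0.063]
```

>>> play_rows([
  [-0.583,0.455,0,0.0833],
  [-0.583,0.455,0,0.0833],
  [-0.583,0.455,0,0.0833],
  [-0.583,0.455,0,0.0833],
  [-0.583,0.455,0,0.0833],
])

```text
t: 7.47
tcp_pos: [0.5508, 0.4678, 0.26]
tool_rot: [0.007, 0.996, -0.054, 0.072]
wrist_force: [1.4, 0.1, 0.9]
width: 0.0855
grasp_force: 0.0
```

```bash
cat > g.py <<'E'
from h import *
rep();r,p,s=R()
z=r.apply([0,0,1]); print("lat",np.degrees(z[0]*.203+z[1]*.979))
th=np.radians(-11.7);sy=np.array([-np.sin(th),np.cos(th),0])
ty=r.inv().apply(-sy); print("spin deg",np.degrees(np.arctan2(-ty[0],ty[1])))
G=np.array([.4224,.2712,.113])
for h in (.1,.06,.003):print(h,tl(G+[0,0,h]-p))
E
python3 g.py
```

```text
t 7.4667 p [0.5508 0.4678 0.26  ] tilt [ 8.16 -1.21] tot 8.25 az x -6.24 q [ 0.639  0.673  0.96  -0.103  1.407  2.331] F [1.4 0.1 0.9] w 0.0855
lat 0.4681764575108231
spin deg 5.407464456360242
0.1 [-0.224  0.418  0.065]
0.06 [-0.235  0.418  0.144]
0.003 [-0.252  0.417  0.257]
```

>>> play_rows([
  [-0.224,0.418,0.065,0.015],
  [-0.224,0.418,0.065,0.015],
  [-0.224,0.418,0.065,0.015],
  [-0.224,0.418,0.065,0.015],
  [-0.224,0.418,0.065,0.015],
])

```text
t: 7.88
tcp_pos: [0.4393, 0.2955, 0.2201]
tool_rot: [0.004, 0.992, -0.099, 0.072]
wrist_force: [1.8, -0.4, 0.7]
width: 0.0859
grasp_force: 0.0
```

```bash
python3 g.py
```

```text
t 7.8833 p [0.4393 0.2955 0.2201] tilt [ 8.18 -1.24] tot 8.28 az x -11.42 q [ 0.495  0.329  1.65  -0.1    1.049  2.31 ] F [ 1.8 -0.4  0.7] w 0.0859
lat 0.4438982434431132
spin deg 0.2750568888606449
0.1 [-0.025  0.054  0.01 ]
0.06 [-0.037  0.055  0.089]
0.003 [-0.053  0.056  0.202]
```

>>> play_rows([
  [-0.025,0.054,0.02,0],
  [-0.028,0.054,0.03,0],
  [-0.028,0.054,0.03,0],
])

```text
t: 8.13
tcp_pos: [0.4231, 0.272, 0.2026]
tool_rot: [0.004, 0.992, -0.1, 0.071]
wrist_force: [0.8, 0.4, 0.1]
width: 0.0858
grasp_force: 0.0
```

```bash
python3 g.py; python3 - <<'E'
from h import *
S=vision.read_camera("scene");T=vision.read_camera("top")
def cr(c,x,y,w,h,k): return cv2.resize(c["frame"][y:y+h,x:x+w],(w*k,h*k),interpolation=cv2.INTER_CUBIC)
a=np.hstack([cr(T,210,180,80,90,5),cr(S,350,90,80,90,5)])
cv2.imwrite("pics/c2.png",a[:,:,::-1])
E
```

```text
t 8.1333 p [0.4231 0.272  0.2026] tilt [ 8.06 -1.3 ] tot 8.16 az x -11.5 q [ 0.468  0.302  1.744 -0.101  0.982  2.29 ] F [0.8 0.4 0.1] w 0.0858
lat 0.35402237673778136
spin deg 0.19556062152740697
0.1 [ 0.002  0.002 -0.021]
0.06 [-0.009  0.002  0.058]
0.003 [-0.026  0.003  0.171]
```

View pics/c2.png

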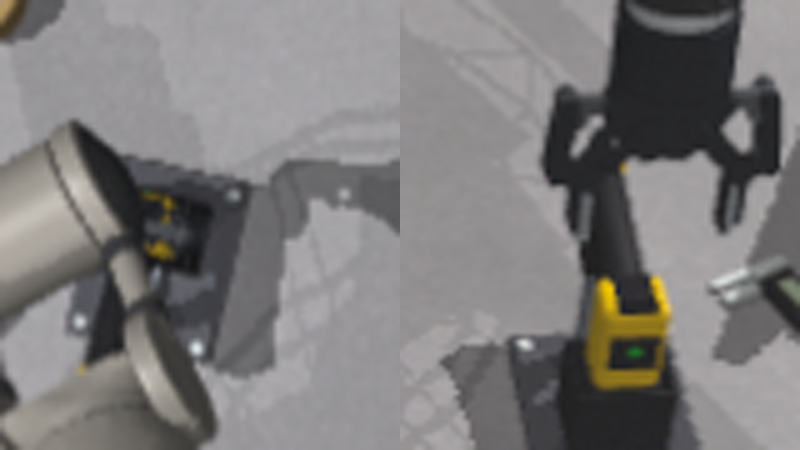

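The crop shows the gripper above the head, with the pads at about (583,215) and (727,215) and the head top at about (632,285). I'll check that offset numerically.

```bash
python3 - <<'E'
from h import *
S=vision.read_camera("scene");T=S["world_from_camera"]
r,p,s=R()
def pr(P):
    P=(np.atleast_2d(P)-T[:3,3])@T[:3,:3]; P=P*[1,-1,-1]
    return cv2.projectPoints(P,np.zeros(3),np.zeros(3),S["mtx"],np.array(S["dist"]))[0][:,0]
u=pr([p+r.apply([0,y,0.005]) for y in(-.043,0,.043)]);print((u-[350,90])*5+[400,0])
x=np.array([.979,-.203,0]);y=np.array([.203,.979,0]);H=np.array([.4224,.2712,.14])
print((pr([H+.021*a*x+.023*b*y for a,b in((1,1),(1,-1),(-1,-1),(-1,1),(0,0))])-[350,90])*5+[400,0])
E
```

```text
[[720.43271125 218.36265223]
 [654.43163988 222.01766506]
 [588.18567789 225.71559678]]
[[676.56077375 306.06838161]
 [607.40404797 309.37054921]
 [596.47196555 265.54102386]
 [664.36337534 262.36614341]
 [636.18083247 285.62446463]]
```

```bash
python3 - <<'E'
from h import *
f=np.load("cams.npz")
S=vision.read_camera("scene");Tc=vision.read_camera("top")
def pr(C,P):
    T=C["world_from_camera"];P=(np.atleast_2d(P)-T[:3,3])@T[:3,:3]; P=P*[1,-1,-1]
    return cv2.projectPoints(P,np.zeros(3),np.zeros(3),C["mtx"],np.array(C["dist"]))[0][:,0]
x=np.array([.979,-.203,0]);y=np.array([.203,.979,0])
for n,C,fr in(("S",S,f["s"]),("T",Tc,f["t"])):
    m=cv2.inRange(cv2.cvtColor(fr,cv2.COLOR_RGB2HSV),(18,110,60),(38,255,255))
    N,l,st,ce=cv2.connectedComponentsWithStats(m);i=1+np.argmax(st[1:,4])
    print(n,st[i],ce[i])
    for v in range(st[i,1],st[i,1]+st[i,3],2):
        u=np.where(l[v]==i)[0];print(v,u.min(),u.max()+1,end=" | ")
    B=[(a,b,z,pr(C,np.array([.4224,.2712,z])+.021*a*x+.023*b*y)[0].round(1)) for z in(.14,.07) for a,b in((1,1),(1,-1),(-1,-1),(-1,1))]
    print();[print(*q) for q in B]
    print("handle end",pr(C,np.array([.4224,.2712,.134])-.134*x))
    print([(st[k],ce[k].round(1)) for k in range(1,N) if st[k,4]>8 and k!=i and abs(ce[k]-ce[i]).max()<60])
E
```

```text
S [387 145  17  23 227] [394.52422907 156.85462555]
145 390 402 | 147 389 403 | 149 389 403 | 151 389 404 | 153 389 404 | 155 388 403 | 157 388 403 | 159 387 403 | 161 387 403 | 163 388 403 | 165 388 402 | 167 389 399 | 
1 1 0.14 [405.3 151.2]
1 -1 0.14 [391.5 151.9]
-1 -1 0.14 [389.3 143.1]
-1 1 0.14 [402.9 142.5]
1 1 0.07 [402.3 166. ]
1 -1 0.07 [388.9 166.7]
-1 -1 0.07 [386.9 158. ]
-1 1 0.07 [400.  157.3]
handle end [[390.05179227 122.11395924]]
[(array([385, 121,  10,   7,  33], dtype=int32), array([389.3, 122.7]))]
T [192 166  23  23 181] [202.7679558  177.08287293]
166 202 204 | 168 197 209 | 170 195 211 | 172 194 213 | 174 193 214 | 176 192 215 | 178 192 215 | 180 193 214 | 182 194 214 | 184 195 213 | 186 198 211 | 188 203 206 | 
1 1 0.14 [232.9 216.4]
1 -1 0.14 [244.6 219.2]
-1 -1 0.14 [241.9 230. ]
-1 1 0.14 [230.1 227.3]
1 1 0.07 [235.9 218.3]
1 -1 0.07 [247.2 221. ]
-1 -1 0.07 [244.6 231.4]
-1 1 0.07 [233.2 228.8]
handle end [[228.97586019 258.0637837 ]]
[(array([231, 217,  16,  15, 125], dtype=int32), array([239. , 224.5]))]
```

Projection agrees to within about 2 mm, so I descend and grip.

>>> play_rows([
  [-0.009,0.005,0.058,0],
  [-0.017,0.005,0.115,0],
  [-0.026,0.005,0.171,0],
  [-0.026,0.005,0.171,0],
])

```text
t: 8.72
tcp_pos: [0.4203, 0.2704, 0.1114]
tool_rot: [0.007, 0.993, -0.099, 0.067]
wrist_force: [-2.0, -0.9, -0.8]
width: 0.0853
grasp_force: 0.0
```

>>> play_rows([
  [0,0,0,0],
  [0,0,0,0],
  [0,0,0,0],
  [0,0,0,0],
  [0,0,0,0],
], grip=30, force=70)

```text
t: 9.13
tcp_pos: [0.4236, 0.2714, 0.1179]
tool_rot: [0.004, 0.992, -0.099, 0.073]
wrist_force: [-1.5, -1.9, 6.6]
width: 0.0453
grasp_force: 70.7
```

>>> play_rows([
  [0,0,0,0],
  [0,0,0,0],
  [0,0,0,0],
])

```text
t: 9.38
tcp_pos: [0.4236, 0.2714, 0.1179]
tool_rot: [0.003, 0.992, -0.099, 0.073]
wrist_force: [0.1, -1.8, 6.4]
width: 0.0453
grasp_force: 70.7
```

```bash
python3 - <<'E'
from h import *
rep();print(R()[2]["grasp_force"]);print(tl([0,0,.08]),tl([0,0,.2]))
E
```

```text
t 9.3833 p [0.4236 0.2714 0.1179] tilt [ 8.25 -1.22] tot 8.34 az x -11.44 q [ 0.466  0.416  1.852 -0.122  0.757  2.32 ] F [ 0.1 -1.8  6.4] w 0.0453
70.70406317710876
[ 0.023 -0.001 -0.158] [ 0.058 -0.003 -0.396]
```

```bash
python3 - <<'E'
from h import *
r,p,s=R();np.savez("grip.npz",q=r.as_quat(),p=p)
print(tl(np.array([.497,-.24,.198])-p))
E
```

```text
[ 0.366  0.972 -0.116]
```

>>> play_rows([
  [0.008,0,-0.056,0],
  [0.02,0,-0.135,0],
  [0.032,0,-0.21,0],
  [0.034,0,-0.23,0],
  [0.034,0,-0.23,0],
])

```text
t: 9.8
tcp_pos: [0.4245, 0.2712, 0.2367]
tool_rot: [0.002, 0.992, -0.099, 0.075]
wrist_force: [0.1, -0.3, -2.9]
width: 0.0454
grasp_force: 73.3
```

```bash
python3 - <<'E'
from h import *
rep();r,p,s=R()
for t in [(.46,.06,.23),(.49,-.13,.225),(.497,-.24,.198)]: print(t,tl(np.array(t)-p))
S=vision.read_camera("scene");T=vision.read_camera("top")
def cr(c,x,y,w,h,k): return cv2.resize(c["frame"][y:y+h,x:x+w],(w*k,h*k),interpolation=cv2.INTER_CUBIC)
a=np.hstack([cr(T,210,180,80,90,5),cr(S,350,70,80,90,5)])
cv2.imwrite("pics/c3.png",a[:,:,::-1])
E
```

```text
t 9.8 p [0.4245 0.2712 0.2367] tilt [ 8.51 -1.06] tot 8.58 az x -11.46 q [ 0.465  0.262  1.697 -0.095  1.059  2.276] F [ 0.1 -0.3 -2.9] w 0.0454
(0.46, 0.06, 0.23) [0.15  0.4   0.032]
(0.49, -0.13, 0.225) [0.281 0.761 0.057]
(0.497, -0.24, 0.198) [0.33  0.975 0.117]
```

View pics/c3.png

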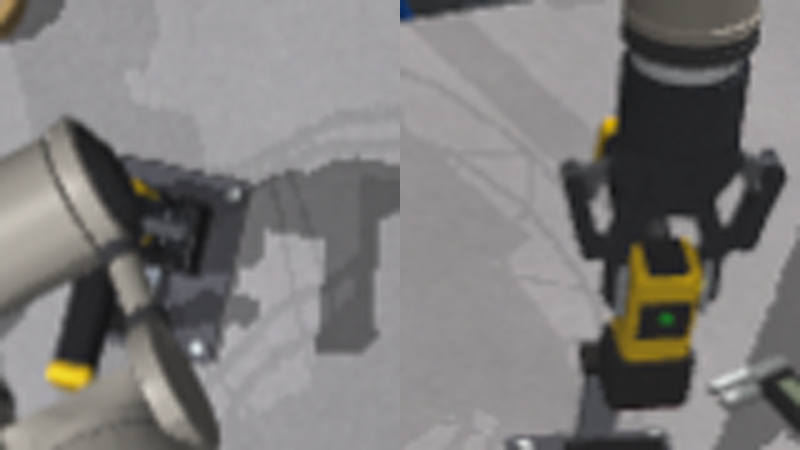

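The scanner is out of the holster, hanging upright in the gripper with its head at crop (660,300). Now to the card.

>>> play_rows([
  [0.15,0.4,0.032,0],
  [0.15,0.4,0.032,0],
  [0.15,0.4,0.032,0],
  [0.15,0.4,0.032,0],
  [0.15,0.4,0.032,0],
])

```text
t: 10.32
tcp_pos: [0.4562, 0.0633, 0.224]
tool_rot: [0.004, 0.993, -0.099, 0.069]
wrist_force: [0.6, 0.7, -1.9]
width: 0.0453
grasp_force: 73.4
```

>>> play_rows([
  [0.13,0.36,0.025,0],
  [0.13,0.36,0.025,0],
  [0.13,0.36,0.025,0],
  [0.13,0.36,0.025,0],
  [0.13,0.36,0.025,0],
])

```text
t: 10.73
tcp_pos: [0.4861, -0.128, 0.2197]
tool_rot: [0.004, 0.993, -0.1, 0.069]
wrist_force: [1.3, 0.0, -2.5]
width: 0.0454
grasp_force: 73.5
```

```bash
cat > b.py <<'E'
from h import *
rep();r,p,s=R();g=np.load("grip.npz");r0=Ro.from_quat(g["q"])
# scanner in tool
th=np.radians(-11.7);rs0=Ro.from_euler("z",th);o=r0.inv().apply(np.array([.4224,.271,.025])-g["p"]);rel=r0.inv()*rs0
rs=r*rel;w=p+r.apply(o);b=-rs.apply([0,0,1])
L={"card":(np.array([.4962,-.24,.005]),np.array([0,0,1.])),"ring":(np.array([.647,-.0026,.102]),np.array([-np.cos(np.radians(-4.3)),-np.sin(np.radians(-4.3)),1])/2**.5)}
print("window",w.round(4),"beam",b.round(3))
for k,(c,n) in L.items():
    off=np.degrees(np.arccos(-b@n)); dist=(c-w)@b; hit=w+b*((c-w)@n/(b@n))
    print(k,"ang",off.round(2),"dist",dist.round(4),"hit off",(hit-c).round(4))
    tgt=c+.1*n if k=="card" else c-.1*b   # window target
    print("   move",tl(tgt-w))
E
python3 b.py
```

```text
t 10.7333 p [ 0.4861 -0.128   0.2197] tilt [ 7.87 -1.29] tot 7.98 az x -11.55 q [-0.432  0.264  1.745  0.044  0.999  1.319] F [ 1.3  0.  -2.5] w 0.0454
window [ 0.4843 -0.1284  0.1268] beam [-0.007 -0.001 -1.   ]
card ang 0.38 dist 0.1219 hit off [-0.0127  0.1115  0.    ]
   move [0.061 0.214 0.052]
ring ang 45.37 dist 0.0237 hit off [-0.1639 -0.126  -0.154 ]
   move [ 0.288 -0.313 -0.11 ]
```

>>> play_rows([
  [0.02,0.07,0.017,0],
  [0.04,0.143,0.035,0],
  [0.061,0.214,0.052,0],
  [0.061,0.214,0.052,0],
  [0.061,0.214,0.052,0],
])

```text
t: 11.15
tcp_pos: [0.4976, -0.2371, 0.1968]
tool_rot: [0.003, 0.993, -0.101, 0.069]
wrist_force: [-0.4, 0.4, -2.7]
width: 0.0455
grasp_force: 73.9
```

```bash
python3 b.py; python3 - <<'E'
from h import *
S=vision.read_camera("scene");T=vision.read_camera("top")
def cr(c,x,y,w,h,k): return cv2.resize(c["frame"][y:y+h,x:x+w],(w*k,h*k),interpolation=cv2.INTER_CUBIC)
a=np.hstack([cr(T,320,170,100,110,4),cr(S,205,100,100,150,4)[:440]])
cv2.imwrite("pics/c4.png",a[:,:,::-1])
E
```

```text
t 11.15 p [ 0.4976 -0.2371  0.1968] tilt [ 7.78 -1.14] tot 7.87 az x -11.64 q [-0.617  0.377  1.646  0.074  0.997  1.12 ] F [-0.4  0.4 -2.7] w 0.0455
window [ 0.4957 -0.2373  0.1039] beam [-0.008  0.002 -1.   ]
card ang 0.48 dist 0.0989 hit off [-0.0013  0.0029  0.    ]
   move [ 0.002  0.005 -0.002]
ring ang 45.47 dist 0.0012 hit off [-0.1525 -0.2344 -0.1344]
   move [ 0.228 -0.522 -0.162]
```

View pics/c4.png

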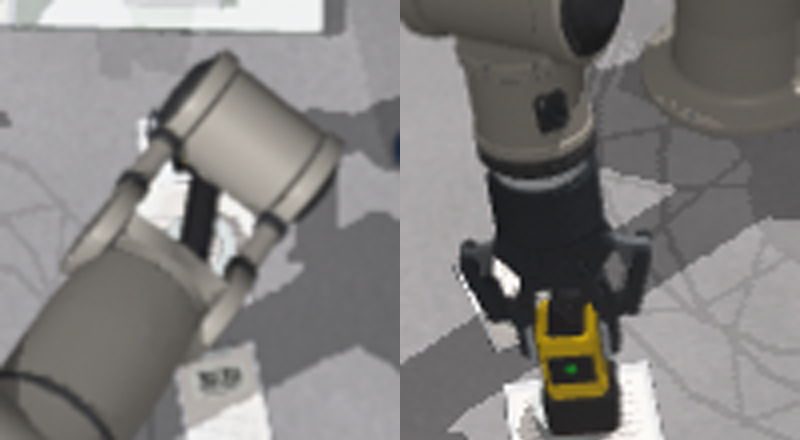

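The scanner is above the card's bar code, upright and about 10 cm up. I hold it there for over a second.

>>> play_rows([
  [0.001,0.004,0,0],
  [0.001,0.004,0,0],
  [0.001,0.004,0,0],
  [0.001,0.004,0,0],
  [0.001,0.004,0,0],
])

```text
t: 11.67
tcp_pos: [0.4991, -0.2375, 0.2002]
tool_rot: [0.004, 0.993, -0.099, 0.071]
wrist_force: [-0.8, -0.6, -3.6]
width: 0.0453
grasp_force: 73.9
```

>>> play_rows([
  [0,0,0,0],
  [0,0,0,0],
  [0,0,0,0],
  [0,0,0,0],
  [0,0,0,0],
])

```text
t: 12.08
tcp_pos: [0.499, -0.238, 0.1999]
tool_rot: [0.004, 0.993, -0.099, 0.071]
wrist_force: [-0.8, 0.7, -2.8]
width: 0.0454
grasp_force: 73.9
```

>>> play_rows([
  [0,0,0,0],
  [0,0,0,0],
  [0,0,0,0],
  [0,0,0,0],
  [0,0,0,0],
])

```text
t: 12.5
tcp_pos: [0.499, -0.238, 0.1999]
tool_rot: [0.004, 0.993, -0.099, 0.071]
wrist_force: [-0.1, -0.6, -2.7]
width: 0.0452
grasp_force: 73.9
```

>>> play_rows([
  [0,0,0,0],
  [0,0,0,0],
  [0,0,0,0],
  [0,0,0,0],
  [0,0,0,0],
])

```text
t: 12.92
tcp_pos: [0.499, -0.238, 0.1999]
tool_rot: [0.004, 0.993, -0.099, 0.071]
wrist_force: [0.1, 0.1, -2.9]
width: 0.0451
grasp_force: 73.9
```

```bash
python3 b.py; python3 - <<'E'
from h import *
r,p,s=R()
for t in [(.45,-.12,.35),(.55,-.045,.5),(.75,-.06,.5)]: print(t,tl(np.array(t)-p))
E
```

```text
t 12.9167 p [ 0.499  -0.238   0.1999] tilt [ 8.05 -1.3 ] tot 8.16 az x -11.42 q [-0.617  0.374  1.642  0.074  0.998  1.116] F [ 0.1  0.1 -2.9] w 0.0451
window [ 0.4975 -0.2385  0.107 ] beam [-0.004 -0.001 -1.   ]
card ang 0.22 dist 0.102 hit off [0.001  0.0014 0.    ]
   move [-0.003  0.003  0.004]
ring ang 45.2 dist 0.0042 hit off [-0.15   -0.2361 -0.1318]
   move [ 0.225 -0.523 -0.157]
(0.45, -0.12, 0.35) [-0.099 -0.214 -0.316]
(0.55, -0.045, 0.5) [ 0.108 -0.402 -0.589]
(0.75, -0.06, 0.5) [ 0.502 -0.451 -0.532]
```

Card read. Now up, and then build the tilt at full reach along the bin's azimuth, high above the bins.

>>> play_rows([
  [-0.1,-0.214,-0.316,0],
  [-0.1,-0.214,-0.316,0],
  [-0.1,-0.214,-0.316,0],
  [-0.1,-0.214,-0.316,0],
  [-0.1,-0.214,-0.316,0],
])

```text
t: 13.33
tcp_pos: [0.4488, -0.1181, 0.3527]
tool_rot: [0.005, 0.992, -0.099, 0.072]
wrist_force: [1.0, 0.8, -2.7]
width: 0.0453
grasp_force: 74.1
```

>>> play_rows([
  [0.207,-0.188,-0.273,0],
  [0.207,-0.188,-0.273,0],
  [0.207,-0.188,-0.273,0],
  [0.207,-0.188,-0.273,0],
  [0.207,-0.188,-0.273,0],
])

```text
t: 13.75
tcp_pos: [0.5504, -0.0431, 0.5032]
tool_rot: [0.004, 0.992, -0.098, 0.073]
wrist_force: [0.4, -0.3, -1.6]
width: 0.0453
grasp_force: 73.9
```

>>> play_rows([
  [0.35,-0.06,0,0],
  [0.35,-0.06,0,0],
  [0.35,-0.06,0,0],
  [0.35,-0.06,0,0],
  [0.35,-0.06,0,0],
])

```text
t: 14.17
tcp_pos: [0.7087, -0.0493, 0.5194]
tool_rot: [0.004, 0.992, -0.099, 0.075]
wrist_force: [1.5, -0.2, -0.1]
width: 0.0451
grasp_force: 73.9
```

>>> play_rows([
  [0.8,-0.1,-0.45,0],
  [0.8,-0.1,-0.45,0],
])

```text
t: 14.33
tcp_pos: [0.7208, -0.0504, 0.5137]
tool_rot: [0.003, 0.992, -0.099, 0.082]
wrist_force: [1.4, -0.7, -3.5]
width: 0.0454
grasp_force: 73.8
```

>>> play_rows([
  [0.8,-0.1,-0.45,0],
  [0.8,-0.1,-0.45,0],
])

```text
t: 14.5
tcp_pos: [0.7257, -0.0507, 0.5272]
tool_rot: [0.004, 0.989, -0.099, 0.106]
wrist_force: [-0.2, -0.2, -2.5]
width: 0.0451
grasp_force: 73.9
```

```bash
python3 b.py
```

```text
t 14.5 p [ 0.7257 -0.0507  0.5272] tilt [12.08 -1.62] tot 12.19 az x -11.46 q [-0.179  0.775  0.036  0.011  2.118  1.597] F [-0.2 -0.2 -2.5] w 0.0451
window [ 0.7307 -0.0517  0.4344] beam [ 0.067 -0.007 -0.998]
card ang 3.85 dist 0.4141 hit off [0.2632 0.1852 0.    ]
   move [-0.515  0.47   0.556]
ring ang 41.15 dist 0.3257 hit off [ 0.0991 -0.0507  0.1026]
   move [-0.291 -0.056  0.414]
```

>>> play_rows([
  [0.8,-0.1,-0.4,0],
  [0.8,-0.1,-0.4,0],
])

```text
t: 14.67
tcp_pos: [0.7336, -0.0512, 0.5301]
tool_rot: [0.003, 0.988, -0.098, 0.121]
wrist_force: [-0.1, -0.2, -2.2]
width: 0.0455
grasp_force: 73.9
```

>>> play_rows([
  [0.8,-0.1,-0.35,0],
  [0.8,-0.1,-0.35,0],
])

```text
t: 14.83
tcp_pos: [0.7435, -0.0521, 0.5296]
tool_rot: [0.003, 0.986, -0.098, 0.135]
wrist_force: [-0.2, -0.4, -2.1]
width: 0.0459
grasp_force: 73.9
```

>>> play_rows([
  [0.85,-0.1,-0.3,0],
  [0.85,-0.1,-0.3,0],
])

```text
t: 15.0
tcp_pos: [0.7555, -0.0535, 0.5272]
tool_rot: [0.003, 0.984, -0.098, 0.149]
wrist_force: [-0.3, -0.8, -3.2]
width: 0.045
grasp_force: 73.9
```

>>> play_rows([
  [0.9,-0.1,-0.25,0],
  [0.9,-0.1,-0.25,0],
])

```text
t: 15.17
tcp_pos: [0.7692, -0.0556, 0.523]
tool_rot: [0.002, 0.982, -0.097, 0.163]
wrist_force: [-0.3, -0.1, -3.3]
width: 0.0448
grasp_force: 73.9
```

```bash
python3 b.py
```

```text
t 15.1667 p [ 0.7692 -0.0556  0.523 ] tilt [18.67 -2.06] tot 18.79 az x -11.6 q [-0.18   0.795  0.037  0.024  1.983  1.602] F [-0.3 -0.1 -3.3] w 0.0448
window [ 0.7848 -0.0574  0.4315] beam [ 0.181 -0.015 -0.983]
card ang 10.46 dist 0.37 hit off [0.3671 0.176  0.    ]
   move [-0.676  0.487  0.446]
ring ang 34.54 dist 0.2982 hit off [ 0.167  -0.0573  0.1708]
   move [-0.459 -0.038  0.334]
```

>>> play_rows([
  [0.95,-0.1,-0.3,0],
  [0.95,-0.1,-0.3,0],
  [0.95,-0.1,-0.3,0],
])

```text
t: 15.42
tcp_pos: [0.7806, -0.0584, 0.5215]
tool_rot: [0.002, 0.979, -0.097, 0.178]
wrist_force: [-1.0, -0.6, -3.1]
width: 0.0453
grasp_force: 73.9
```

>>> play_rows([
  [0.95,-0.1,-0.3,0],
  [0.95,-0.1,-0.3,0],
  [0.95,-0.1,-0.3,0],
])

```text
t: 15.67
tcp_pos: [0.7899, -0.0607, 0.5241]
tool_rot: [0.001, 0.976, -0.097, 0.193]
wrist_force: [0.9, 0.1, -3.5]
width: 0.0451
grasp_force: 73.9
```

>>> play_rows([
  [0.95,-0.1,-0.25,0],
  [0.95,-0.1,-0.25,0],
  [0.95,-0.1,-0.25,0],
])

```text
t: 15.92
tcp_pos: [0.8004, -0.063, 0.5254]
tool_rot: [0.001, 0.973, -0.096, 0.209]
wrist_force: [-0.1, 1.0, -2.3]
width: 0.0453
grasp_force: 73.9
```

>>> play_rows([
  [0.95,-0.1,-0.2,0],
  [0.95,-0.1,-0.2,0],
  [0.95,-0.1,-0.2,0],
])

```text
t: 16.17
tcp_pos: [0.812, -0.0652, 0.5257]
tool_rot: [0.001, 0.97, -0.096, 0.225]
wrist_force: [-0.6, -1.1, -2.9]
width: 0.0455
grasp_force: 73.9
```

>>> play_rows([
  [0.95,-0.1,-0.15,0],
  [0.95,-0.1,-0.15,0],
  [0.95,-0.1,-0.15,0],
])

```text
t: 16.42
tcp_pos: [0.8245, -0.0674, 0.525]
tool_rot: [0.001, 0.966, -0.095, 0.241]
wrist_force: [0.0, -0.4, -3.8]
width: 0.0454
grasp_force: 73.9
```

>>> play_rows([
  [0.95,-0.1,-0.15,0],
  [0.95,-0.1,-0.15,0],
  [0.95,-0.1,-0.15,0],
])

```text
t: 16.67
tcp_pos: [0.8344, -0.0692, 0.5279]
tool_rot: [0.0, 0.962, -0.095, 0.257]
wrist_force: [-0.3, 0.0, -2.7]
width: 0.0455
grasp_force: 73.9
```

```bash
python3 b.py
```

```text
t 16.6667 p [ 0.8344 -0.0692  0.5279] tilt [29.66 -2.83] tot 29.82 az x -12.12 q [-0.19   0.821  0.037  0.046  1.765  1.598] F [-0.3  0.  -2.7] w 0.0455
window [ 0.8672 -0.0724  0.4411] beam [ 0.365 -0.03  -0.931]
card ang 21.49 dist 0.2753 hit off [0.5421 0.1537 0.    ]
   move [-0.902  0.497  0.233]
ring ang 23.51 dist 0.233 hit off [ 0.2524 -0.0724  0.2571]
   move [-0.706 -0.025  0.166]
```

>>> play_rows([
  [0.95,-0.1,-0.15,0],
  [0.95,-0.1,-0.15,0],
])

```text
t: 16.83
tcp_pos: [0.842, -0.0704, 0.5339]
tool_rot: [0.0, 0.957, -0.094, 0.274]
wrist_force: [-0.2, -0.3, -2.6]
width: 0.0452
grasp_force: 73.9
```

>>> play_rows([
  [0.95,-0.1,-0.15,0],
  [0.95,-0.1,-0.15,0],
])

```text
t: 17.0
tcp_pos: [0.848, -0.0715, 0.5422]
tool_rot: [-0.0, 0.952, -0.094, 0.29]
wrist_force: [0.3, 0.3, -2.1]
width: 0.0454
grasp_force: 73.9
```

>>> play_rows([
  [0.95,-0.1,-0.1,0],
  [0.95,-0.1,-0.1,0],
])

```text
t: 17.17
tcp_pos: [0.8548, -0.0725, 0.5489]
tool_rot: [-0.0, 0.948, -0.093, 0.306]
wrist_force: [-0.4, 0.3, -3.8]
width: 0.0455
grasp_force: 73.9
```

>>> play_rows([
  [0.95,-0.1,-0.1,0],
  [0.95,-0.1,-0.1,0],
])

```text
t: 17.33
tcp_pos: [0.8603, -0.0735, 0.5567]
tool_rot: [-0.001, 0.943, -0.093, 0.321]
wrist_force: [-0.6, -0.0, -3.2]
width: 0.0456
grasp_force: 73.9
```

>>> play_rows([
  [0.95,-0.1,-0.1,0],
  [0.95,-0.1,-0.1,0],
])

```text
t: 17.5
tcp_pos: [0.8645, -0.0742, 0.567]
tool_rot: [-0.001, 0.937, -0.092, 0.337]
wrist_force: [-0.1, 0.5, -3.1]
width: 0.0454
grasp_force: 73.9
```

>>> play_rows([
  [0.95,-0.1,-0.05,0],
  [0.95,-0.1,-0.05,0],
])

```text
t: 17.67
tcp_pos: [0.8695, -0.075, 0.5758]
tool_rot: [-0.001, 0.932, -0.092, 0.352]
wrist_force: [-0.2, 0.5, -2.4]
width: 0.0454
grasp_force: 73.9
```

>>> play_rows([
  [0.95,-0.1,-0.05,0],
  [0.95,-0.1,-0.05,0],
])

```text
t: 17.83
tcp_pos: [0.8735, -0.0756, 0.5857]
tool_rot: [-0.001, 0.926, -0.091, 0.367]
wrist_force: [-0.6, 0.1, -2.2]
width: 0.0456
grasp_force: 73.9
```

>>> play_rows([
  [0.95,-0.1,-0.05,0],
  [0.95,-0.1,-0.05,0],
])

```text
t: 18.0
tcp_pos: [0.8758, -0.0761, 0.5978]
tool_rot: [-0.001, 0.92, -0.09, 0.383]
wrist_force: [0.2, 0.1, -3.2]
width: 0.045
grasp_force: 73.9
```

```bash
python3 b.py
```

```text
t 18.0 p [ 0.8758 -0.0761  0.5978] tilt [44.73 -3.83] tot 44.99 az x -13.59 q [-0.198  0.787  0.037  0.073  1.535  1.596] F [ 0.2  0.1 -3.2] w 0.045
window [ 0.9301 -0.0811  0.5226] beam [ 0.595 -0.049 -0.802]
card ang 36.65 dist 0.1649 hit off [0.8178 0.1271 0.    ]
   move [-1.134e+00  5.160e-01  1.000e-03]
ring ang 8.35 dist 0.1651 hit off [ 0.3394 -0.0832  0.3447]
   move [-0.98  -0.002 -0.012]
```

>>> play_rows([
  [0.95,-0.1,0.05,0],
  [0.95,-0.1,0.05,0],
])

```text
t: 18.17
tcp_pos: [0.8817, -0.0769, 0.6055]
tool_rot: [-0.001, 0.913, -0.09, 0.398]
wrist_force: [-0.8, -0.1, -2.7]
width: 0.0456
grasp_force: 74.0
```

>>> play_rows([
  [0.95,-0.1,0.05,0],
  [0.95,-0.1,0.05,0],
])

```text
t: 18.33
tcp_pos: [0.8864, -0.0777, 0.6134]
tool_rot: [-0.002, 0.907, -0.089, 0.412]
wrist_force: [-0.1, -0.0, -3.4]
width: 0.0455
grasp_force: 74.0
```

>>> play_rows([
  [0.95,-0.1,0.05,0],
  [0.95,-0.1,0.05,0],
])

```text
t: 18.5
tcp_pos: [0.8895, -0.0781, 0.6245]
tool_rot: [-0.002, 0.9, -0.088, 0.427]
wrist_force: [-0.3, 0.4, -1.4]
width: 0.0453
grasp_force: 74.0
```

>>> play_rows([
  [0.95,-0.1,0.05,0],
  [0.95,-0.1,0.05,0],
])

```text
t: 18.67
tcp_pos: [0.8909, -0.0784, 0.6371]
tool_rot: [-0.002, 0.893, -0.088, 0.442]
wrist_force: [-0.1, 0.6, -2.7]
width: 0.0452
grasp_force: 74.0
```

```bash
python3 b.py
```

```text
t 18.6667 p [ 0.8909 -0.0784  0.6371] tilt [52.08 -4.24] tot 52.4 az x -14.87 q [-0.201  0.771  0.037  0.086  1.423  1.594] F [-0.1  0.6 -2.7] w 0.0452
window [ 0.9545 -0.0842  0.5696] beam [ 0.693 -0.058 -0.718]
card ang 44.07 dist 0.0969 hit off [1.003  0.1105 0.    ]
   move [-1.228  0.524 -0.133]
ring ang 0.98 dist 0.1181 hit off [ 0.3834 -0.0879  0.3889]
   move [-1.1    0.008 -0.125]
```

Scanner axis is now within 1° of the label normal. I'll bring it back in and down to the bin label.

```bash
cat >> b.py <<'E'
c,n=L["ring"];ly=np.array([np.sin(np.radians(4.3)),np.cos(np.radians(4.3)),0]);sx,sy=rs.apply([1,0,0]),rs.apply([0,1,0])
print("roll vs label y",np.degrees(np.arctan2(ly@sx,ly@sy)).round(2))
off=w-p;W=np.array
tt=c-.1*b-off;print("tcp target",tt)
a=p
for t in [W([.66,-.05,.6]),W([.47,-.02,.53]),W([.46,.0,.34]),tt-.04*b,tt]: print(t.round(3),list(map(float,tl(t-a))),round(np.linalg.norm(t-a),3));a=t
E
python3 b.py | tail -8
```

```text
move [-1.1    0.008 -0.125]
roll vs label y -6.86
tcp target [0.51414556 0.00892803 0.24137546]
[ 0.66 -0.05  0.6 ] [-0.342, 0.021, -0.323] 0.236
[ 0.47 -0.02  0.53] [-0.346, 0.011, -0.219] 0.205
[0.46 0.   0.34] [-0.318, -0.006, 0.213] 0.191
[0.486 0.011 0.27 ] [-0.082, -0.019, 0.125] 0.076
[0.514 0.009 0.241] [-0.012, 0.001, 0.079] 0.04
```

>>> play_rows([
  [-0.342,0.021,-0.323,0],
  [-0.342,0.021,-0.323,0],
  [-0.342,0.021,-0.323,0],
  [-0.342,0.021,-0.323,0],
  [-0.342,0.021,-0.323,0],
])

```text
t: 19.08
tcp_pos: [0.7473, -0.0608, 0.6153]
tool_rot: [-0.002, 0.893, -0.088, 0.441]
wrist_force: [1.0, -0.3, -1.4]
width: 0.0455
grasp_force: 74.0
```

>>> play_rows([
  [-0.346,0.011,-0.219,0],
  [-0.346,0.011,-0.219,0],
  [-0.346,0.011,-0.219,0],
  [-0.346,0.011,-0.219,0],
  [-0.346,0.011,-0.219,0],
])

```text
t: 19.5
tcp_pos: [0.5559, -0.0303, 0.5463]
tool_rot: [-0.002, 0.893, -0.087, 0.441]
wrist_force: [0.1, 0.1, -2.4]
width: 0.0453
grasp_force: 74.0
```

>>> play_rows([
  [-0.318,-0.006,0.213,0],
  [-0.318,-0.006,0.213,0],
  [-0.318,-0.006,0.213,0],
  [-0.318,-0.006,0.213,0],
  [-0.318,-0.006,0.213,0],
])

```text
t: 19.92
tcp_pos: [0.5448, -0.0104, 0.3538]
tool_rot: [-0.003, 0.896, -0.087, 0.435]
wrist_force: [3.6, -7.0, 0.0]
width: 0.0452
grasp_force: 74.0
```

```bash
python3 b.py; python3 - <<'E'
from h import *
S=vision.read_camera("scene");T=vision.read_camera("top")
def cr(c,x,y,w,h,k): return cv2.resize(c["frame"][y:y+h,x:x+w],(w*k,h*k),interpolation=cv2.INTER_CUBIC)
a=np.hstack([cr(T,270,110,100,130,4),cr(S,290,140,100,130,4)])
cv2.imwrite("pics/c5.png",a[:,:,::-1])
E
```

```text
t 19.9167 p [ 0.5448 -0.0104  0.3538] tilt [51.27 -4.02] tot 51.56 az x -14.7 q [-0.211 -0.043  2.022  0.349  0.282  1.263] F [ 3.6 -7.   0. ] w 0.0452
window [ 0.6074 -0.0158  0.2853] beam [ 0.683 -0.054 -0.729]
card ang 43.23 dist 0.1404 hit off [0.3739 0.2036 0.    ]
   move [-0.344  0.505  0.082]
ring ang 1.78 dist 0.1599 hit off [ 0.0676 -0.0216  0.069 ]
   move [-0.213 -0.01   0.09 ]
roll vs label y -6.85
tcp target [0.5161547  0.00813867 0.24332554]
[ 0.66 -0.05  0.6 ] [0.536, 0.002, -0.121] 0.275
[ 0.47 -0.02  0.53] [-0.349, 0.011, -0.214] 0.205
[0.46 0.   0.34] [-0.315, -0.005, 0.218] 0.191
[0.489 0.01  0.272] [-0.073, -0.018, 0.128] 0.074
[0.516 0.008 0.243] [-0.012, 0.001, 0.079] 0.04
```

View pics/c5.png

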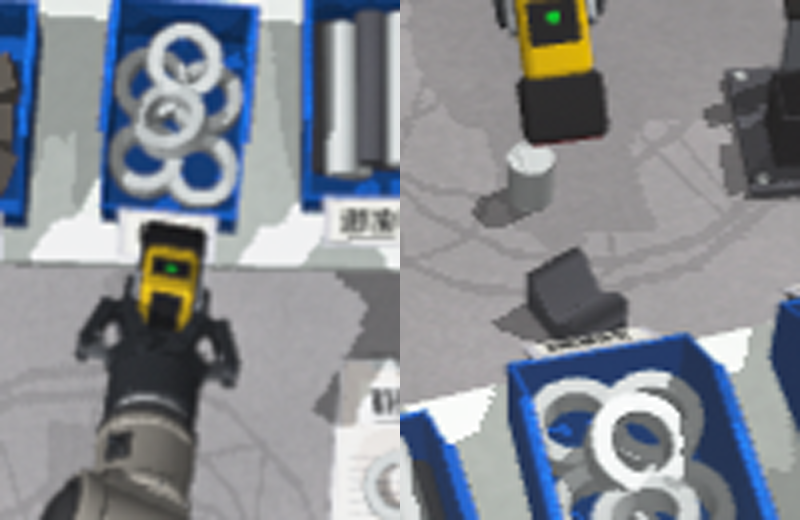

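The scanner, seen from above at crop (170,270), points at the rings bin label. The wrist bend (joint 5) is at its 0.28 limit, so I'll fit the arm geometry and check what is reachable.

```bash
cat > k.py <<'E'
from h import *
from scipy.optimize import least_squares
D=[([-1.40501735,.342718664,1.52504248,0,1.27538486,-.1460],[.16100879,-.49930859,.25261915]),
([-1.35466429,1.06220762,.03695042,.00605123,1.98376306,-.09319425],[.25173197,-.78273275,.30944402]),
([-1.81841258,-.50656373,2.25070392,.06756807,1.29401575,-.57659368],[.0555369,-.16927843,.26494266]),
([-1.52388312,-.1376979,1.99194067,.03487595,1.16777419,-.27708073],[.10051151,-.31241489,.28424086]),
([.699,.766,.446,-.123,1.974,1.912],[.5148,.4894,.3883]),([-.617,.374,1.642,.074,.998,1.116],[.499,-.238,.1999]),
([.466,.416,1.852,-.122,.757,2.32],[.4236,.2714,.1179]),([-.201,.771,.037,.086,1.423,1.594],[.8909,-.0784,.6371]),
([-.211,-.043,2.022,.349,.282,1.263],[.5448,-.0104,.3538])]
def fk(q,k):
    h,a,f,L,d1,d2,e=k
    A=Ro.from_euler("z",q[0]);B=A*Ro.from_euler("y",q[1]);p=np.r_[0,0,h]+B.apply([e,d1,a])
    C=B*Ro.from_euler("y",q[2]);p=p+C.apply([0,0,f]);E=C*Ro.from_euler("z",q[3])*Ro.from_euler("y",q[4])
    return p+E.apply([0,d2,L]),E*Ro.from_euler("z",q[5])
fun=lambda k:np.concatenate([fk(q,k)[0]-p for q,p in D])
s=least_squares(fun,[.15,.44,.44,.25,.05,0,0]);K=s.x
if __name__=="__main__":
    print(K.round(4),np.abs(s.fun).max())
    r,p,st=R();E=fk(st["qpos"],K)[1];print((E.inv()*r).as_rotvec())
E
python3 k.py
```

```text
[ 0.1684  0.5304  0.38    0.3053  0.0784 -0.0022 -0.0174] 0.024031406919876097
[0.00000000e+00 4.85551920e-16 1.57079633e+00]
```

```bash
sed -i 's/h,a,f,L,d1,d2,e=k/h,a,f,L,d1,d2,e,e2,e3,sx=k/; s/C.apply(\[0,0,f\])/C.apply([e2,0,f])/; s/E.apply(\[0,d2,L\])/E.apply([e3,d2,L])/; s/p=np.r_\[0,0,h\]/p=A.apply([sx,0,h])/; s/.05,0,0\]);K/.05,0,0,0,0,0]);K/' k.py
cat > l.py <<'E'
from k import *
print(K.round(4),s.fun.reshape(-1,3).round(4))
lo=[-2.53,-.77,.04,-1,.28,-3.11];hi=[2.53,2.02,2.7,4.14,2.66,3.11]
g=np.load("grip.npz");r0=Ro.from_quat(g["q"]);o=r0.inv().apply(np.array([.4224,.271,.025])-g["p"]);rel=r0.inv()*Ro.from_euler("z",np.radians(-11.7))
c=np.array([.647,-.0026,.102]);th=np.radians(-4.3);n=np.array([-np.cos(th),-np.sin(th),1])/2**.5
q0=R()[2]["qpos"]
def f(q,dist):
    p,E=fk(q,K);t=E*Ro.from_euler("z",np.pi/2);b=-(t*rel).apply([0,0,1]);w=p+t.apply(o)
    return np.r_[(w-c-dist*n)/.01,(b+n)/.05]
from scipy.optimize import least_squares as ls
for dist in(.1,.12):
  for q4 in(q0[3],1.5,3.0):
    x=np.clip(q0.copy(),np.array(lo)+.01,np.array(hi)-.01);x[3]=q4
    if q4>2:x[5]-=3
    u=ls(f,x,bounds=(lo,hi),args=(dist,));v=f(u.x,dist)
    b=-( (fk(u.x,K)[1]*Ro.from_euler("z",np.pi/2))*rel).apply([0,0,1])
    print(dist,q4,u.x.round(3),"cost",u.cost.round(4),"mm",np.linalg.norm(v[:3])*10,"deg",np.degrees(np.linalg.norm(v[3:])*.05).round(2))
E
python3 l.py
```

```text
[ 2.231e-01  5.062e-01  3.801e-01  2.915e-01  7.700e-02 -6.000e-04
  2.000e-04  4.660e-02 -2.000e-04 -8.000e-04] [[-0.      0.     -0.0002]
 [-0.      0.0001  0.0001]
 [-0.     -0.      0.    ]
 [-0.      0.     -0.0001]
 [-0.0001  0.0001  0.    ]
 [ 0.     -0.0002 -0.    ]
 [ 0.0001 -0.0001  0.    ]
 [ 0.0001  0.0001 -0.0001]
 [-0.0001  0.0002  0.0001]]
0.1 0.3479188675723789 [-0.31   0.079  2.196  1.155  0.334 -1.386] cost 0.0 mm 3.431947743795524e-13 deg 0.0
0.1 1.5 [-0.314  0.082  2.246  1.523  0.311 -1.285] cost 0.0 mm 8.121316025601389e-10 deg 0.0
0.1 3.0 [-0.287  0.087  2.286  1.917  0.281 -1.205] cost 0.0 mm 3.8082218170413466e-13 deg 0.0
0.12 0.3479188675723789 [-0.323  0.024  2.208  1.07   0.361 -1.261] cost 0.0 mm 8.678861130644096e-11 deg 0.0
0.12 1.5 [-0.321  0.025  2.266  1.457  0.315 -1.097] cost 0.0 mm 1.6038454358111325e-13 deg 0.0
0.12 3.0 [-0.303  0.027  2.29   1.679  0.283 -1.026] cost 0.0 mm 4.207196203546245e-13 deg 0.0
```

```bash
cat > m.py <<'E'
from l import *
def info(q):
    p,E=fk(q,K);t=E*Ro.from_euler("z",np.pi/2);S=t*rel;b=-S.apply([0,0,1]);w=p+t.apply(o)
    ly=np.array([np.sin(-th),np.cos(th),0])
    hit=w+b*((c-w)@n/(b@n))
    return p,t,b,np.degrees(np.arctan2(ly@S.apply([1,0,0]),ly@S.apply([0,1,0]))),np.linalg.norm(hit-c),(c-w)@b,np.degrees(np.arccos(-b@n))
if __name__=="__main__":
  for dist in(.09,.1,.115):
   for roll in(-40,-20,-7,0,10,20,40):
    best=None
    for q4 in(-.8,.35,1.2,2,3):
      for q1 in(-.3,.1):
        x=np.clip(q0.copy(),np.array(lo)+.01,np.array(hi)-.01);x[3]=q4;x[0]=q1;x[5]=np.clip(q0[5]-q4+.35,-3,3)
        F=lambda q:np.r_[f(q,dist),(info(q)[3]-roll)/10]
        u=ls(F,x,bounds=(lo,hi))
        if best is None or u.cost<best.cost-1e-9: best=u
    I=info(best.x);print(dist,roll,best.x.round(3),"cost",best.cost.round(4),"roll %.1f hit %.4f dist %.3f ang %.2f"%tuple(I[3:]),"tool tilt",np.degrees(np.arccos(-I[1].apply([0,0,1])[2])).round(1))
E
python3 m.py | tail -21
```

```text
0.09 -40 [-0.086  0.154  2.312  3.458  0.28  -1.216] cost 0.3555 roll -38.8 hit 0.0014 dist 0.088 ang 2.27 tool tilt 54.2
0.09 -20 [-0.149  0.144  2.324  3.065  0.28  -1.212] cost 0.1615 roll -19.3 hit 0.0009 dist 0.089 ang 1.53 tool tilt 54.6
0.09 -7 [-0.186  0.138  2.324  2.824  0.28  -1.221] cost 0.0831 roll -6.5 hit 0.0006 dist 0.089 ang 1.10 tool tilt 54.4
0.09 0 [-0.205  0.134  2.321  2.697  0.28  -1.228] cost 0.0537 roll 0.4 hit 0.0005 dist 0.089 ang 0.89 tool tilt 54.2
0.09 10 [-0.229  0.129  2.315  2.519  0.28  -1.24 ] cost 0.0243 roll 10.2 hit 0.0004 dist 0.090 ang 0.60 tool tilt 53.7
0.09 20 [-0.249  0.125  2.305  2.345  0.28  -1.252] cost 0.0073 roll 20.1 hit 0.0002 dist 0.090 ang 0.33 tool tilt 53.0
0.09 40 [-0.281  0.117  2.282  2.013  0.287 -1.289] cost 0.0 roll 40.0 hit 0.0000 dist 0.090 ang nan tool tilt 51.3
0.1 -40 [-0.08   0.13   2.325  3.487  0.28  -1.244] cost 0.531 roll -38.7 hit 0.0022 dist 0.098 ang 2.77 tool tilt 54.7
0.1 -20 [-0.154  0.119  2.34   3.043  0.28  -1.198] cost 0.2917 roll -19.0 hit 0.0015 dist 0.098 ang 2.05 tool tilt 55.1
0.1 -7 [-0.196  0.111
[... 912 characters left out ...]
ng 2.35 tool tilt 55.5
0.115 0 [-0.239  0.064  2.353  2.518  0.28  -1.085] cost 0.2905 roll 1.3 hit 0.0021 dist 0.114 ang 2.05 tool tilt 55.1
0.115 10 [-0.265  0.057  2.341  2.306  0.28  -1.06 ] cost 0.1746 roll 11.0 hit 0.0017 dist 0.114 ang 1.59 tool tilt 54.4
0.115 20 [-0.282  0.051  2.326  2.113  0.28  -1.048] cost 0.0847 roll 20.7 hit 0.0012 dist 0.115 ang 1.11 tool tilt 53.5
0.115 40 [-0.298  0.043  2.294  1.784  0.28  -1.065] cost 0.0011 roll 40.1 hit 0.0001 dist 0.115 ang 0.13 tool tilt 51.4m.py:6: RuntimeWarning: invalid value encountered in arccos
  return p,t,b,np.degrees(np.arctan2(ly@S.apply([1,0,0]),ly@S.apply([0,1,0]))),np.linalg.norm(hit-c),(c-w)@b,np.degrees(np.arccos(-b@n))
```

```bash
cat > sim.py <<'E'
from m import *
r,p,s_=R();q=q0.copy()
def ik(q,P,T):
    g=lambda x:np.r_[(fk(x,K)[0]-P)/.01,(T.inv()*fk(x,K)[1]*Ro.from_euler("z",np.pi/2)).as_rotvec()/.01]
    return ls(g,np.clip(q,np.array(lo)+1e-4,np.array(hi)-1e-4),bounds=(lo,hi)).x
def path(wps,q,T,show=True):
    P=fk(q,K)[0]
    for Wp in wps:
        Wp=np.array(Wp);N=max(1,int(np.linalg.norm(Wp-P)/.01))
        dq=0
        for k in range(1,N+1):
            qn=ik(q,P+(Wp-P)*k/N,T);dq=max(dq,abs(qn-q).max());q=qn
        P=Wp;I=info(q)
        print(Wp,q.round(2),"poserr mm",(np.linalg.norm(I[0]-Wp)*1e3).round(1),"ori",np.degrees((T.inv()*I[1]).magnitude()).round(2),"maxstep",dq.round(2),"| roll %.1f hit %.4f dist %.3f ang %.2f"%I[3:])
    return q
if __name__=="__main__":
  tt=[.515,.008,.242]
  for nm,w in {"direct":[[.49,.01,.27],tt],"side60":[[.54,-.07,.36],[.51,-.06,.30],[.50,-.05,.25],tt],"side80":[[.54,-.09,.36],[.5,-.08,.3],[.5,-.06,.24],[.5,-.02,.24],tt],"side+":[[.54,.06,.36],[.54,.12,.34],[.5,.1,.25],tt]}.items():
    print(nm);path(w,q,r)
E
python3 sim.py | sed -n '/direct/,$p'
```

```text
direct
[0.49 0.01 0.27] [-0.4  -0.1   2.29  1.28  0.28  0.21] poserr mm 49.0 ori 1.51 maxstep 0.31 | roll -6.7 hit 0.0373 dist 0.160 ang 2.42
[0.515 0.008 0.242] [-0.2   0.16  2.34  2.79  0.28 -1.2 ] poserr mm 30.2 ori 0.88 maxstep 1.39 | roll -6.8 hit 0.0240 dist 0.083 ang 1.03
side60
[ 0.54 -0.07  0.36] [-0.4  -0.05  2.01  0.68  0.39  0.83] poserr mm 0.0 ori 0.0 maxstep 0.09 | roll -6.9 hit 0.1265 dist 0.165 ang 1.88
[ 0.51 -0.06  0.3 ] [-0.41 -0.03  2.18  1.13  0.28  0.35] poserr mm 0.7 ori 0.02 maxstep 0.11 | roll -6.9 hit 0.0784 dist 0.142 ang 1.89
[ 0.5  -0.05  0.25] [-0.43  0.05  2.3   1.85  0.28 -0.4 ] poserr mm 8.4 ori 0.31 maxstep 0.18 | roll -6.8 hit 0.0658 dist 0.113 ang 1.73
[0.515 0.008 0.242] [-0.2   0.16  2.34  2.79  0.28 -1.2 ] poserr mm 30.2 ori 0.88 maxstep 0.18 | roll -6.8 hit 0.0240 dist 0.083 ang 1.03
side80
[ 0.54 -0.09  0.36] [-0.46 -0.04  2.    0.76  0.43  0.73] poserr mm 0.0 ori 0.0 maxstep 0.1 | roll -6.9 hit 0.1402 dist 0.164 ang 1.88
[ 0.5  -0.08  0.3 ] [-0.49 -0.05  2.19  1.17  0.34  0.26] poserr mm 0.0 ori 0.0 maxstep 0.08 | roll -6.9 hit 0.0944 dist 0.
[... 267 characters left out ...]
ist 0.099 ang 1.40
[0.515 0.008 0.242] [-0.2   0.16  2.34  2.79  0.28 -1.2 ] poserr mm 30.2 ori 0.88 maxstep 0.15 | roll -6.8 hit 0.0240 dist 0.083 ang 1.03
side+
[0.54 0.06 0.36] [ 0.01 -0.04  2.   -0.27  0.3   2.  ] poserr mm 0.0 ori 0.0 maxstep 0.11 | roll -6.9 hit 0.1081 dist 0.172 ang 1.88
[0.54 0.12 0.34] [ 0.2   0.03  2.   -0.76  0.33  2.59] poserr mm 0.0 ori 0.0 maxstep 0.11 | roll -6.9 hit 0.1371 dist 0.160 ang 1.88
[0.5  0.1  0.25] [ 0.21  0.    2.13 -1.    0.28  2.85] poserr mm 51.1 ori 1.5 maxstep 0.07 | roll -7.0 hit 0.1026 dist 0.160 ang 3.34
[0.515 0.008 0.242] [-0.2   0.16  2.34  2.79  0.28 -1.2 ] poserr mm 30.2 ori 0.88 maxstep 4.02 | roll -6.8 hit 0.0240 dist 0.083 ang 1.03
```

```bash
cat > sim2.py <<'E'
from sim import *
for a in(10,18):
    T=r*Ro.from_euler("z",np.radians(a));print("spin",a)
    b=-(T*rel).apply([0,0,1]);tt=c-.1*b-T.apply(o)
    print(tt.round(3))
    x=path([p+[0,-.04,.01],[.54,-.09,.36],[.5,-.08,.3],[.5,-.06,.24],[.5,-.02,.24],tt],q,T)
    for _ in range(6):
        T=info(x)[1];x=path([tt],x,T)
E
python3 sim2.py | sed -n '/spin/,$p'
```

```text
spin 10
[0.516 0.003 0.243]
[ 0.54538353 -0.05046979  0.36385679] [-0.34 -0.05  2.    0.57  0.37  1.16] poserr mm 0.0 ori 0.0 maxstep 0.09 | roll -16.8 hit 0.1184 dist 0.166 ang 2.14
[ 0.54 -0.09  0.36] [-0.46 -0.04  2.    0.76  0.43  0.9 ] poserr mm 0.0 ori 0.0 maxstep 0.07 | roll -16.8 hit 0.1365 dist 0.166 ang 2.14
[ 0.5  -0.08  0.3 ] [-0.49 -0.05  2.19  1.17  0.34  0.44] poserr mm 0.0 ori 0.0 maxstep 0.08 | roll -16.8 hit 0.0889 dist 0.150 ang 2.14
[ 0.5  -0.06  0.24] [-0.43  0.07  2.3   1.93  0.28 -0.31] poserr mm 0.0 ori 0.0 maxstep 0.15 | roll -16.8 hit 0.0646 dist 0.107 ang 2.14
[ 0.5  -0.02  0.24] [-0.33  0.1   2.35  2.36  0.28 -0.68] poserr mm 18.9 ori 0.6 maxstep 0.18 | roll -16.7 hit 0.0404 dist 0.100 ang 2.03
[0.51558507 0.00299725 0.24309396] [-0.23  0.15  2.34  2.72  0.28 -0.97] poserr mm 30.2 ori 0.89 maxstep 0.18 | roll -16.7 hit 0.0223 dist 0.083 ang 1.79
[0.51558507 0.00299725 0.24309396] [-0.23  0.14  2.34  2.7   0.28 -0.95] poserr mm 23.8 ori 0.71 maxstep 0.01 | roll -16.7 hit 0.0147 dist 0.087 ang 1.82
[0.51558507 0.00299725 0.24309396] [-0.23  0.13  2.33  2.69 
[... 1838 characters left out ...]
r mm 17.6 ori 0.53 maxstep 0.01 | roll -24.6 hit 0.0083 dist 0.091 ang 3.20
[ 0.51454346 -0.00082625  0.24221711] [-0.24  0.12  2.33  2.62  0.28 -0.74] poserr mm 13.8 ori 0.42 maxstep 0.01 | roll -24.6 hit 0.0037 dist 0.093 ang 3.44
[ 0.51454346 -0.00082625  0.24221711] [-0.24  0.12  2.33  2.61  0.28 -0.73] poserr mm 10.8 ori 0.33 maxstep 0.01 | roll -24.6 hit 0.0007 dist 0.094 ang 3.66
[ 0.51454346 -0.00082625  0.24221711] [-0.24  0.12  2.33  2.6   0.28 -0.72] poserr mm 8.4 ori 0.26 maxstep 0.01 | roll -24.6 hit 0.0030 dist 0.095 ang 3.84
[ 0.51454346 -0.00082625  0.24221711] [-0.24  0.11  2.33  2.6   0.28 -0.71] poserr mm 6.5 ori 0.2 maxstep 0.01 | roll -24.5 hit 0.0053 dist 0.096 ang 3.98
```

```bash
cat > n.py <<'E'
from sim import *
T=r*Ro.from_euler("z",np.radians(-10))
b=-(T*rel).apply([0,0,1]);tt=c-.1*b-T.apply(o);print("TT",tt)
W=[np.array(x) for x in([.54,-.09,.36],[.5,-.08,.3],[.5,-.06,.24],[.5,-.02,.24],tt)]
path([p+[0,-.04,.01]]+W,q,T)
print("first",tl(W[0]-p,r))
for a,b_ in zip(W,W[1:]):print(b_.round(3),tl(b_-a,T))
E
python3 n.py | sed -n '/TT/,$p'
```

```text
TT [0.51670251 0.01303481 0.24337481]
[ 0.54538353 -0.05046979  0.36385679] [-0.34 -0.05  2.    0.57  0.37  0.81] poserr mm 0.0 ori 0.0 maxstep 0.26 | roll 3.0 hit 0.1239 dist 0.163 ang 2.40
[ 0.54 -0.09  0.36] [-0.46 -0.04  2.    0.76  0.43  0.56] poserr mm 0.0 ori 0.0 maxstep 0.07 | roll 3.0 hit 0.1450 dist 0.161 ang 2.40
[ 0.5  -0.08  0.3 ] [-0.49 -0.05  2.19  1.17  0.34  0.09] poserr mm 0.0 ori 0.0 maxstep 0.08 | roll 3.0 hit 0.1004 dist 0.145 ang 2.40
[ 0.5  -0.06  0.24] [-0.43  0.07  2.3   1.93  0.28 -0.66] poserr mm 0.0 ori 0.0 maxstep 0.15 | roll 3.0 hit 0.0750 dist 0.103 ang 2.40
[ 0.5  -0.02  0.24] [-0.33  0.1   2.35  2.36  0.28 -1.03] poserr mm 18.9 ori 0.6 maxstep 0.18 | roll 3.1 hit 0.0490 dist 0.098 ang 1.81
[0.51670251 0.01303481 0.24337481] [-0.18  0.16  2.34  2.86  0.28 -1.43] poserr mm 32.3 ori 0.94 maxstep 0.17 | roll 3.0 hit 0.0233 dist 0.081 ang 1.64
first [ 0.028  0.157 -0.005]
[ 0.5  -0.08  0.3 ] [-0.143 -0.023  0.011]
[ 0.5  -0.06  0.24] [-0.093 -0.046  0.072]
[ 0.5  -0.02  0.24] [ 0.001 -0.08  -0.006]
[0.517 0.013 0.243] [ 0.027 -0.067  0.017]
```

>>> play_rows([
  [0.01,0.05,-0.01,-0.01],
  [0.02,0.1,-0.01,-0.02],
  [0.028,0.157,-0.005,-0.028],
  [0.028,0.157,-0.005,-0.028],
  [0.028,0.157,-0.005,-0.028],
])

```text
t: 20.43
tcp_pos: [0.5439, -0.0955, 0.3701]
tool_rot: [0.04, 0.897, -0.008, 0.441]
wrist_force: [0.3, 0.2, -3.2]
width: 0.0451
grasp_force: 74.0
```

>>> play_rows([
  [-0.05,-0.008,0.004,0],
  [-0.1,-0.016,0.008,0],
  [-0.143,-0.023,0.011,0],
  [-0.143,-0.023,0.011,0],
  [-0.143,-0.023,0.011,0],
])

```text
t: 20.85
tcp_pos: [0.5038, -0.0817, 0.307]
tool_rot: [0.037, 0.898, -0.009, 0.439]
wrist_force: [0.7, 0.2, -2.2]
width: 0.0453
grasp_force: 74.1
```

>>> play_rows([
  [-0.03,-0.015,0.024,0],
  [-0.06,-0.03,0.048,0],
  [-0.093,-0.046,0.072,0],
  [-0.093,-0.046,0.072,0],
  [-0.093,-0.046,0.072,0],
])

```text
t: 21.27
tcp_pos: [0.5053, -0.0617, 0.2457]
tool_rot: [0.036, 0.898, -0.008, 0.438]
wrist_force: [-0.0, 0.1, -3.6]
width: 0.0453
grasp_force: 74.0
```

```bash
python3 b.py
```

```text
t 21.2667 p [ 0.5053 -0.0617  0.2457] tilt [51.89 -4.13] tot 52.2 az x 1.52 q [-0.424  0.07   2.295  1.953  0.282 -0.677] F [-0.   0.1 -3.6] w 0.0453
window [ 0.5685 -0.0699  0.1781] beam [ 0.689 -0.081 -0.72 ]
card ang 43.93 dist 0.0886 hit off [0.2378 0.1507 0.    ]
   move [-0.21   0.338  0.   ]
ring ang 2.0 dist 0.1035 hit off [-0.0057 -0.0758 -0.    ]
   move [ 0.008 -0.152  0.009]
roll vs label y 3.11
tcp target [0.51490587 0.01362999 0.24162967]
[ 0.66 -0.05  0.6 ] [0.749, 0.003, -0.193] 0.387
[ 0.47 -0.02  0.53] [-0.343, -0.05, -0.218] 0.205
[0.46 0.   0.34] [-0.311, -0.061, 0.214] 0.191
[0.487 0.017 0.27 ] [-0.075, -0.044, 0.126] 0.077
[0.515 0.014 0.242] [-0.012, 0.001, 0.079] 0.04
```

>>> play_rows([
  [0,-0.04,0,0],
  [0.004,-0.08,0,0],
  [0.006,-0.12,0.005,0],
  [0.008,-0.152,0.009,0],
  [0.008,-0.152,0.009,0],
])

```text
t: 21.68
tcp_pos: [0.5133, 0.0087, 0.2267]
tool_rot: [0.033, 0.891, -0.007, 0.453]
wrist_force: [1.2, -0.7, -2.7]
width: 0.0453
grasp_force: 74.0
```

```bash
python3 b.py | head -8
```

```text
t 21.6833 p [0.5133 0.0087 0.2267] tilt [53.79 -3.79] tot 54.06 az x 1.7 q [-0.177  0.138  2.334  2.862  0.282 -1.423] F [ 1.2 -0.7 -2.7] w 0.0453
window [0.5787 0.0011 0.1612] beam [ 0.713 -0.075 -0.697]
card ang 45.78 dist 0.0683 hit off [0.2421 0.2242 0.    ]
   move [-0.196  0.482 -0.035]
ring ang 1.46 dist 0.0902 hit off [-0.004  -0.0031 -0.0037]
   move [ 0.014 -0.006 -0.018]
roll vs label y 3.12
tcp target [0.51031881 0.01253202 0.23727007]
```

>>> play_rows([
  [0.014,-0.006,-0.018,0],
  [0.014,-0.006,-0.018,0],
  [0.014,-0.006,-0.018,0],
])

```text
t: 21.93
tcp_pos: [0.5075, 0.011, 0.2302]
tool_rot: [0.033, 0.89, -0.006, 0.456]
wrist_force: [-0.1, 0.1, -3.5]
width: 0.0456
grasp_force: 74.0
```

>>> play_rows([
  [0,0,0,0],
  [0,0,0,0],
  [0,0,0,0],
  [0,0,0,0],
  [0,0,0,0],
])

```text
t: 22.35
tcp_pos: [0.5062, 0.0103, 0.2283]
tool_rot: [0.033, 0.89, -0.007, 0.454]
wrist_force: [0.4, 0.1, -3.2]
width: 0.0451
grasp_force: 74.0
```

```bash
python3 b.py | head -8; python3 - <<'E'
from h import *
S=vision.read_camera("scene");T=vision.read_camera("top")
def cr(c,x,y,w,h,k): return cv2.resize(c["frame"][y:y+h,x:x+w],(w*k,h*k),interpolation=cv2.INTER_CUBIC)
a=np.hstack([cr(T,270,110,100,130,4),cr(S,290,140,100,130,4)])
cv2.imwrite("pics/c6.png",a[:,:,::-1])
E
```

```text
t 22.35 p [0.5062 0.0103 0.2283] tilt [53.89 -3.77] tot 54.16 az x 1.78 q [-0.176  0.123  2.349  2.864  0.283 -1.425] F [ 0.4  0.1 -3.2] w 0.0451
window [0.5717 0.0027 0.1629] beam [ 0.714 -0.075 -0.696]
card ang 45.88 dist 0.0743 hit off [0.2374 0.2257 0.    ]
   move [-0.191  0.485 -0.022]
ring ang 1.5 dist 0.0965 hit off [-0.0064 -0.0019 -0.0063]
   move [ 0.019 -0.004 -0.004]
roll vs label y 3.17
tcp target [0.51007789 0.01251297 0.23702834]
```

View pics/c6.png

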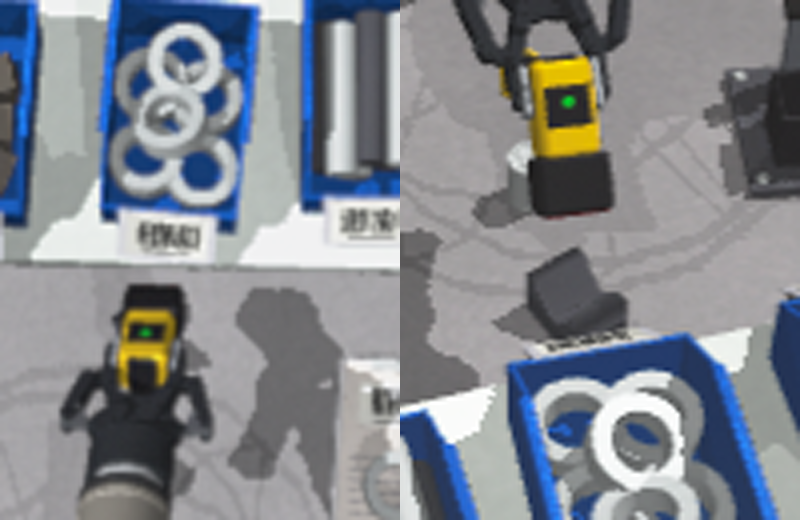

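The window faces the ring label squarely, at crop (155,290) against the label at (168,237). My estimate puts the hit about 9 mm low on the label, so I nudge it up the slope.

>>> play_rows([
  [0.03,-0.005,-0.004,0],
  [0.03,-0.005,-0.004,0],
])

```text
t: 22.62
tcp_pos: [0.5134, 0.0121, 0.2343]
tool_rot: [0.033, 0.887, -0.006, 0.461]
wrist_force: [-0.3, -0.5, -3.2]
width: 0.0454
grasp_force: 74.0
```

>>> play_rows([
  [0,0,0,0],
  [0,0,0,0],
  [0,0,0,0],
])

```text
t: 22.87
tcp_pos: [0.512, 0.0123, 0.2331]
tool_rot: [0.033, 0.888, -0.006, 0.459]
wrist_force: [0.4, -0.9, -3.4]
width: 0.0452
grasp_force: 74.0
```

```bash
python3 b.py | head -8
```

```text
t 22.8667 p [0.512  0.0123 0.2331] tilt [54.56 -3.63] tot 54.81 az x 1.93 q [-0.169  0.124  2.336  2.872  0.283 -1.428] F [ 0.4 -0.9 -3.4] w 0.0452
window [0.5783 0.0049 0.1684] beam [ 0.722 -0.073 -0.688]
card ang 46.53 dist 0.071 hit off [0.2537 0.2275 0.    ]
   move [-0.208  0.489 -0.03 ]
ring ang 1.85 dist 0.0958 hit off [0.0005 0.0005 0.0005]
   move [-0.     0.001 -0.008]
roll vs label y 3.22
tcp target [0.50850469 0.0120771  0.23546292]
```

>>> play_rows([
  [0,0,0,0],
  [0,0,0,0],
  [0,0,0,0],
  [0,0,0,0],
  [0,0,0,0],
])

```text
t: 23.28
tcp_pos: [0.5121, 0.0122, 0.2332]
tool_rot: [0.033, 0.888, -0.006, 0.459]
wrist_force: [0.3, -0.4, -3.9]
width: 0.0454
grasp_force: 74.0
```

>>> play_rows([
  [0,0,0,0],
  [0,0,0,0],
  [0,0,0,0],
  [0,0,0,0],
  [0,0,0,0],
])

```text
t: 23.7
tcp_pos: [0.5122, 0.0122, 0.2332]
tool_rot: [0.033, 0.888, -0.006, 0.459]
wrist_force: [-1.1, -0.2, -2.5]
width: 0.0453
grasp_force: 74.0
```

>>> play_rows([
  [0,0,0,0],
  [0,0,0,0],
  [0,0,0,0],
  [0,0,0,0],
  [0,0,0,0],
])

```text
t: 24.12
tcp_pos: [0.5121, 0.0122, 0.2332]
tool_rot: [0.033, 0.888, -0.006, 0.459]
wrist_force: [0.1, 0.4, -2.7]
width: 0.0456
grasp_force: 74.0
```

```bash
python3 b.py | sed -n '1,6p'; python3 -c "
from cell import order
print(order.sign_off())"
```

```text
t 24.1167 p [0.5121 0.0122 0.2332] tilt [54.58 -3.64] tot 54.82 az x 1.93 q [-0.169  0.124  2.336  2.872  0.283 -1.428] F [ 0.1  0.4 -2.7] w 0.0456
window [0.5785 0.0048 0.1686] beam [ 0.722 -0.073 -0.688]
card ang 46.54 dist 0.071 hit off [0.254  0.2274 0.    ]
   move [-0.208  0.488 -0.03 ]
ring ang 1.87 dist 0.0958 hit off [0.0007 0.0004 0.0006]
   move [-0.001  0.001 -0.009]
the job is handed in; nothing more can be done
None
```

The job is handed in at about 24 s: I held the scanner square over the job-card label from about 10 cm for over a second, and it now stays raised, aimed at the ring-bin label from about 9.6 cm and within about 2° of square by my estimate, with no knocks seen along the way.

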